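# Refit the drip grate of the ward drinks trolley

## Robot

A 7-joint arm with a two-finger parallel gripper is mounted at the origin on the work surface. World frame = base frame: x ahead of the robot, y to its left, z up, the work surface at z = 0. Lengths are in mm, angles in rad, forces in N, time in s.
With the tool pointing down it reaches from about 400 to 875 mm from the base axis. Payload 6.5 kg.
Tool frame: the origin (TCP) lies midway between the tips of the shut fingers; the grasp point (between the pads) lies robot.tcp_to_grasp behind it (robot.tcp_to_grasp is the distance from the TCP to the grasp point, in mm); z points along the fingers, y is the direction in which the jaws open and shut (so a half turn about z gives the same grasp; the last joint's range is limited). The gripper opens to 85 mm and grips with 20 to 120 N. Pads are 22 mm wide; open, the fingers measure 114 mm over their backs; the gripper's body (76 mm by 85 mm) begins 54 mm behind the grasp point. The pads swing forward as they close: fully open they stand 13 mm farther back than shut.
Start: joints at [-1.268, 0.536, -0.004, 1.538, 0.003, 1.067, -0.071], TCP at [234.319, 606.288, 192.29] pointing down, gripper open.
Joint ranges: [-2.7, 2.7], [-0.37, 2.16], [-1.27, 1.26], [0.24, 2.4], [-1.31, 4.45], [0.19, 1.91], [-2.76, 2.76]. Speed limits (rad/s): [2.39, 2.39, 3.14, 3.14, 3.14, 3.14, 3.14].

## Interface

Orientations are given as a rotation vector (axis times angle).
In Python, from station import robot gives the robot as it stands.
- The arm moves only by the tool play_rows, never from a script. Its argument "increments" is a list of rows, each a list of 7 numbers: the turn, a rotation vector about the tool's x, y, z in degrees, then the shift along the tool's x, y, z in mm, then the finger opening in mm, from 0 to 85.4. A call has exactly 5 rows; each row is the pose to reach, as a shift and turn from the pose commanded when the call began, along the tool's axes at that moment; what a row does not reach only later rows make up. A row lasts 1/10 s, in which the tool goes at most 50 mm and 8.59 degrees, less where a joint would pass 70% of its speed; a pose out of reach is approached as far as the arm can. A call with a gripper value outside its range is refused whole. The fingers move at their own pace and stop on an object; the grip force is fixed at half the most. Time passes only in rows, so rows that repeat a pose let the fingers close, or fill a call up. It gives the time, the measured TCP pose, the force and the opening at its end, in the units of the state.
- robot.get_state(): the state, without advancing time (a new reading comes with each control period).
- robot.get_image(name): name is "scene" or "top" or "wrist"; returns the picture (420x560x3 uint8, red, green, blue); there is no depth.
- robot.camera_info(name): a dict with "fx", "fy", "cx", "cy" (pixels), "R" (3x3) and "t" (3): a world point X has camera coordinates R X + t. Camera axes: x right, y down, z forward; pixel columns grow to the right and rows downward; lengths in mm; the calibration is good to about 2 mm. A picture is of the moment at which its call begins: read the wrist's pose just before it. camera_info takes no time and is no camera call; for the wrist camera it gives the pose at the moment of the call.
- robot.finish_job(): hands the job in, once; it reports no verdict.
Trained networks look in the newest picture that a camera, given by its name, has taken for a name from the list of things; names that differ only in an ending like _2 or _b are one class to them, and where a whole thing is asked for, a point or a joint stands for the part that bears it (a point fixed in the world has none). Each returns a list of dicts, best first, with "score" (0 to 1); they miss things now and then, are a little off and sometimes report something else, mostly with a low value. They report only what shows in the picture. A call takes as long as a camera call. They do not tell look-alikes from the thing itself.
- robot.search_frame(camera, thing): "centre" ([x, y, z] in mm, in world coordinates, good to about 4 mm: the middle of the surface that is visible of it).
The state is a dict: "time_s": time; "joint_positions": joint angles; "qvel": joint speeds; "effort": joint torques, N m; "tcp_pos": TCP position; "ee_rot": TCP orientation; "wrist_force": force on the tool from outside, world axes, zero at the start; "torque": the same for the moment, N m; "gripper_width": finger opening in mm.
Only numpy, scipy, OpenCV 4.12 (cv2) and the standard library are available. Lean on these libraries where they do the work, as an engineer would, in place of code of your own. Each camera call takes 0.05 s, during which the arm holds its last target. There are 200 camera calls.

## Task

The airpot's thin drip grate has been left lying flat on the trolley deck, just behind the guard rail. Slide it under the rail until 3 to 4 cm of it sticks out past the front edge of the deck, take it there by its two long sides, and lay it in the drip tray in front of the airpot so that it sits level and fully down on its ledges. Leave the mug and the bottle standing where they are.

Things in the scene. Friction and masses are not known exactly. Their poses are not given: they have to be found in the camera images.
- trolley: Fixed stainless drinks trolley. Origin on the deck's top face, on its front edge (nearest the robot); x from that edge to the back, y left along the edge, z up. Deck flat over x 0 to 500, y -610 to +430 mm, 30 mm thick, 120 mm above the robot's table; cupboard below set back 30 mm. Fixed on it: plate stack, 150 across, 105 high, at x 370, y -480; sachet caddy 70 by 110, 60 high, at x 300, y -160.
- rail_mid (a point): Middle of the guard rail over the trolley's front edge, half-way up the tube. 28 mm square tube, 703 mm long, along the trolley's y (y -604 to +99 mm), centred over the edge (x -14 to +14 mm). Underside 74 mm, top 102 mm above the deck; a post at each end only (caps 108 mm high). Left of it (y above 99 mm) the front is open and the airpot stands there. Axes as the trolley's.
- grate_center (a point): Centre of the loose drip grate, half-way up: flat slotted dark steel plate, 110 mm long (its x), 60 wide (its y), 3 thick, 50 to 110 g, same either way round. Starts flat on the deck behind the rail, its length across the front edge within about 20 degrees. Slides along with fingertips pressed on it with 5 to 20 N. Tips off the edge once its centre passes the edge.
- tray_seat (a point): Where the grate's centre belongs: middle of the drip tray's recess, 1.5 mm above the ledges that carry the grate (25.5 mm above the deck). x level towards the airpot, along the grate's length; z up. The black tray is fixed, 125 by 75 mm, rim 30 mm above the deck; recess 117 by 67 mm (3.5 mm play all round), ledges 6 mm below the rim.
- tray_scoop (a point): Middle of the tray's outer part (37 mm out from the seat, same axes, same height), where the fingers fit: from 15 to 58 mm out from the seat both long side walls are only 8 mm above the deck, so fingertips can stand outside the grate's long sides there, below the grate. The outer end wall is full height, and the end ledge inside it 10 mm wide.
- spout_tip (a point): Lower end of the airpot's spout nozzle, 20 mm across, 232 mm above the deck, over the inner part of the tray (34 mm from the seat towards the airpot, same axes). Above it the beak, 44 mm wide, reaches 16 mm farther out, 271 to 301 mm above the deck. The fixed airpot behind is 164 mm across, 327 mm high, its axis 152 mm from the seat.
- mug: White mug, 80 mm across and 90 mm high with a handle, standing on the deck; origin at the middle of its underside. To be left alone.
- bottle: Clear feeding bottle, 68 mm across and 190 mm high, standing on the deck; origin at the middle of its underside. To be left alone.
Not all that is in view belongs to the job. Of the things that look like the part that bears grate_center, the smaller one is meant.

How it is judged (in metres and radians):
On the way, in this order (a step that is already met when the one before it is completed fails the run):
1. The grate lies flat on the deck with its end sticking out at least 20 mm past the front edge (x of grate_center in the frame of trolley below 0.035 m and z of grate_center in the frame of trolley between -0.004 and 0.006 m and angle between grate_center's own z axis and vertical below 0.09 rad), for 0.2 s.
2. The grate has been lifted at least 30 mm above the deck (z of grate_center in the frame of trolley above 0.03 m), for 0.2 s.
At the end, for the whole second after the job is handed in: The grate lies in the drip tray's recess on its ledges: centre within 8 mm of the seat, height within 2 mm, level within 2 degrees, along the tray within 8 degrees, at rest and released (horizontal distance between grate_center and tray_seat below 0.008 m and z of grate_center in the frame of tray_seat between -0.003 and 0.002 m and angle between grate_center's own z axis and vertical below 0.04 rad and angle between the x axis of grate_center and the x axis of tray_seat, either way round below 0.14 rad and linear speed of grate below 0.02 m/s); the robot touches nothing.
It fails at once if The mug or the bottle is shifted by more than 30 mm or tipped over (distance of any of mug, bottle from where it was at the start of the episode above 0.03 m or angle between any of mug, bottle's own z axis and vertical above 0.4 rad).
It also fails if it takes over 61 s, if anything falls off the work surface, if the arm or the gripper's body presses on something with over 40 N, if the wrist force passes 120 N, or if a joint passes its speed limit or range.

## Working session

There is one attempt and no reset: what is moved stays moved. The work goes in short steps, Python scripts to look and compute and a tool call to move; the robot and the scene stay as the last step left them, time stands still between calls to the robot, and variables do not carry over. Pictures are saved under pics/ and viewed, about 8 in all and at most 12, crops included, and the job is handed in when it is done.

Besides the shell and the picture viewer there is one more tool, called after "Request:" as name(argument=value, ...) on one line, values as JSON. play_rows: Moves the arm, as the interface text tells. Its arguments: {"type":"object","properties":{"increments":{"type":"array","items":{"type":"array","items":{"type":"number"}}}},"required":["increments"]}

```bash
ls; mkdir -p pics
python3 - <<'E'
from station import robot
import cv2,numpy as np
s=robot.get_state()
for k in ("time_s","tcp_pos","ee_rot","wrist_force","gripper_width"): print(k,s[k])
print(robot.tcp_to_grasp)
ims=[]
for c in("scene","top","wrist"):
    im=robot.get_image(c); cv2.imwrite(f"pics/{c}0.png",im[:,:,::-1]); 
    i=robot.camera_info(c); print(c,i["fx"],i["cx"],i["cy"],np.round(-np.array(i["R"]).T@np.array(i["t"])),np.round(i["R"],2).tolist())
    for t in("trolley","rail_mid","grate_center","tray_seat","tray_scoop","spout_tip","mug","bottle"):
        try: print(t,[(np.round(d["centre"]).tolist(),round(d["score"],2)) for d in robot.search_frame(c,t)])
        except Exception as e: print(t,e)
E
```

```text
pics
time_s 0.0
tcp_pos [234.0961286  605.62940643 191.40729065]
ee_rot [-5.75904430e-01 -3.08816303e+00  2.72396339e-03]
wrist_force [ 0.50214387 -0.47425714 -0.20581659]
gripper_width 85.72634868326354
18.700000000000003
scene 450.44182590072796 272.03766955087525 212.5084036905201 [1195. -682.  950.] [[0.67, 0.74, -0.01], [0.46, -0.42, -0.78], [-0.58, 0.52, -0.62]]
trolley [([822.0, -171.0, 124.0], 0.62)]
rail_mid [([825.0, -165.0, 121.0], 0.56)]
grate_center [([655.0, -94.0, 124.0], 0.97), ([303.0, -171.0, 4.0], 0.56)]
tray_seat [([799.0, 237.0, 318.0], 0.81)]
tray_scoop [([800.0, 244.0, 314.0], 0.94)]
spout_tip [([802.0, 244.0, 314.0], 0.72)]
mug [([802.0, 236.0, 318.0], 0.74), ([682.0, 36.0, 174.0], 0.61), ([826.0, -168.0, 123.0], 0.15)]
bottle [([654.0, -365.0, 231.0], 0.64)]
top 385.9848217097406 279.5998748051726 201.48081037585425 [ 367.  -56. 1132.] [[0.0, -1.0, -0.0], [-0.98, -0.0, -0.17], [0.17, 0.01, -0.98]]
trolley [([799.0, -161.0, 120.0], 0.58)]
rail_mid [([803.0, -158.0, 118.0], 0.64), ([619.0, -342.0, 243.0], 0.22)]
grate_center [([305.0, -176.0, 5.0], 0.86), ([654.0, -91.0, 124.0], 0.69)]
tray_seat [([683.0, 47.0, 158.0], 0.72), ([741.0, 266.0, 409.0], 0.62)]
tray_scoop [([737.0, 267.0, 413.0], 0.66)]
spout_tip [([738.0, 266.0, 411.0], 0.83)]
mug [([681.0, 46.0, 160.0], 0.71), ([737.0, 265.0, 412.0], 0.24)]
bottle [([618.0, -341.0, 242.0], 0.87)]
wrist 289.87260111707155 277.3871241704761 211.50051425966558 [169. 631. 374.] [[0.36, 0.93, -0.0], [0.9, -0.35, 0.27], [0.25, -0.1, -0.96]]
trolley [([588.0, 82.0, -162.0], 0.81)]
rail_mid [([586.0, 83.0, -165.0], 0.61)]
grate_center []
tray_seat []
tray_scoop []
spout_tip [([590.0, 80.0, -164.0], 0.28)]
mug []
bottle []
```

View pics/top0.png

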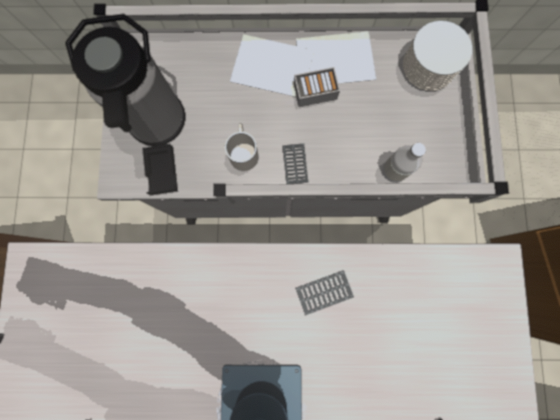

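View pics/scene0.png

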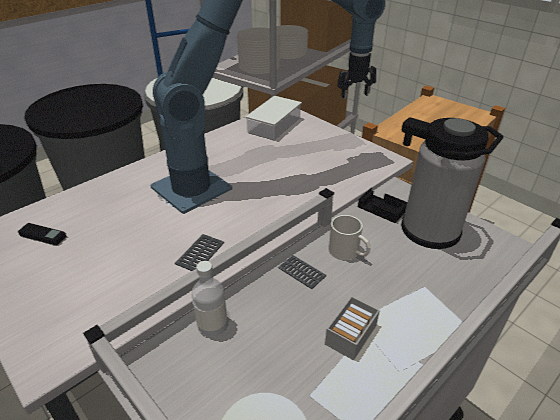

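Top view: the airpot and black tray are at about (160,170), the mug at (241,150), the deck grate at (295,163), the rail along row 188 from (220,190) to (501,188), and the bottle at (405,160). The larger look-alike lies on the table at (325,292). The scene view agrees. I'll enlarge the work region next.

```bash
cat > h.py <<'E'
from station import robot
import cv2,numpy as np
from scipy.spatial.transform import Rotation as Ro
def bp(cam,uv,z,info=None):
    i=info or robot.camera_info(cam); R=np.array(i["R"]);t=np.array(i["t"]);c=-R.T@t
    d=R.T@np.array([(uv[0]-i["cx"])/i["fx"],(uv[1]-i["cy"])/i["fy"],1.]); return c+d*(z-c[2])/d[2]
def pj(cam,X,info=None):
    i=info or robot.camera_info(cam); p=np.array(i["R"])@np.array(X)+np.array(i["t"]); return np.array([i["fx"]*p[0]/p[2]+i["cx"],i["fy"]*p[1]/p[2]+i["cy"]])
def st():
    s=robot.get_state(); R=Ro.from_rotvec(s["ee_rot"]).as_matrix()
    print("t",round(s["time_s"],2),"tcp",np.round(s["tcp_pos"],1),"F",np.round(s["wrist_force"],1),"w",round(s["gripper_width"],1)); print("R",np.round(R,3).tolist(),"q",np.round(s["joint_positions"],2)); return s,R
def inc(target,Rt=None):
    s,R=st(); p=R.T@(np.array(target)-s["tcp_pos"]); r=np.zeros(3) if Rt is None else Ro.from_matrix(R.T@Rt).as_rotvec(degrees=True)
    print("turn",np.round(r,2),"shift",np.round(p,1)); return r,p
E
python3 - <<'E'
from h import *
im=cv2.imread("pics/top0.png")
cv2.imwrite("pics/crop.png",cv2.resize(im[130:205,90:320],None,fx=3.4,fy=3.4,interpolation=cv2.INTER_CUBIC))
for uv in((220,190),(501,188),(100,8),(482,6)): print(uv,bp("top",uv,228).round(1))
E
```

```text
(220, 190) [553.8  91.7 228. ]
(501, 188) [ 560.3 -578.9  228. ]
(100, 8) [1038.5  420.1  228. ]
(482, 6) [1044.1 -575.9  228. ]
```

View pics/crop.png

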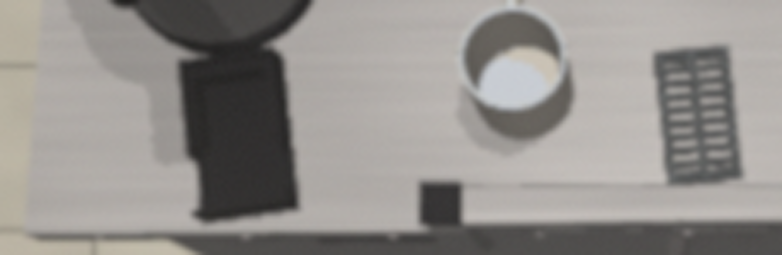

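The crop shows tray rim corners at about (180,62), (280,52), (298,208) and (197,220), and grate corners at about (653,52), (728,46), (742,178) and (670,185). The grate's near end is right beside the rail's image edge. The post cap is at (440,204).

Run:
```python
from h import *
f=lambda p:(p[0]/3.4+90-.35,p[1]/3.4+130-.35)
L=lambda P,z:np.array([bp("top",f(p),z) for p in P])
for n,P,z in(("grate",[(653,52),(728,46),(742,178),(670,185)],123),("tray",[(180,62),(280,52),(298,208),(197,220)],150),("deckedge",[(28,236),(190,236)],120),("cap",[(421,182),(461,182),(461,226),(421,226)],228)):
    Q=L(P,z); print(n,Q.round(1)[:,:2].tolist(),"mean",Q.mean(0).round(1))
    if len(Q)==4:
        a=(Q[0]+Q[1]-Q[2]-Q[3])/2; b=(Q[0]+Q[3]-Q[1]-Q[2])/2; print(" len",np.hypot(*a[:2]).round(1),"wid",np.hypot(*b[:2]).round(1),"yaw",np.degrees(np.arctan2(a[1],a[0])).round(1))
inc([600,-95,350],np.array([[-1,0,0],[0,1,0],[0,0,-1.]]).T)
```

```text
grate [[701.1, -55.6], [706.2, -115.7], [597.9, -125.9], [592.1, -69.2]] mean [649.3 -91.6 123. ]
 len 109.3 wid 58.6 yaw 6.3
tray [[683.4, 313.3], [691.7, 235.6], [567.5, 215.4], [557.9, 292.1]] mean [625.1 264.1 150. ]
 len 126.5 wid 77.7 yaw 9.4
deckedge [[550.6, 434.9], [550.9, 307.5]] mean [550.8 371.2 120. ]
cap [[570.5, 107.9], [570.5, 79.7], [539.0, 78.8], [538.9, 106.9]] mean [554.7  93.3 228. ]
 len 31.6 wid 28.2 yaw 1.7
t 1.35 tcp [234.3 606.3 192.3] F [ 0.2 -0.5  0.2] w 85.0
R [[-0.933, 0.36, 0.0], [0.36, 0.933, -0.0], [-0.0, -0.0, -1.0]] q [-1.27  0.54 -0.    1.54  0.    1.07 -0.07]
turn [ -0.     0.   -21.13] shift [-593.9 -522.3 -157.7]
```

Request:
play_rows(increments=[[0,0,-4,-40,-10,-40,0],[0,0,-8,-75,-45,-80,0],[0,0,-12,-110,-80,-110,0],[0,0,-16,-145,-115,-110,0],[0,0,-21,-180,-150,-110,0]])

```text
time_s: 1.85
tcp_pos: [339.6, 422.5, 302.5]
ee_rot: [-0.002, 3.139, 0.005]
wrist_force: [2.2, -1.0, -1.2]
gripper_width: 12.0
```

Run:
```python
from h import *
inc([640,-92,300],np.array([[-1,0,0],[0,1,0],[0,0,-1.]]).T)
```

```text
t 1.85 tcp [339.6 422.5 302.5] F [ 2.2 -1.  -1.2] w 12.0
R [[-1.0, -0.001, 0.002], [-0.001, 1.0, 0.003], [-0.002, 0.003, -1.0]] q [-0.96  0.25 -0.02  1.69  0.01  1.2   0.59]
turn [0.17 0.12 0.08] shift [-299.7 -514.9    1.7]
```

Request:
play_rows(increments=[[0,0,0,-20,-43,0,0],[0,0,0,-40,-86,0,0],[0,0,0,-60,-129,0,0],[0,0,0,-85,-170,0,0],[0,0,0,-110,-212,0,0]])

```text
time_s: 2.35
tcp_pos: [448.7, 209.3, 301.1]
ee_rot: [0.003, 3.141, 0.001]
wrist_force: [1.5, 0.8, 0.0]
gripper_width: 0.1
```

Request:
play_rows(increments=[[0,0,0,-25,-42,0,0],[0,0,0,-50,-84,0,0],[0,0,0,-75,-126,0,0],[0,0,0,-100,-168,0,0],[0,0,0,-125,-210,0,0]])

```text
time_s: 2.85
tcp_pos: [573.4, -1.1, 300.9]
ee_rot: [0.003, 3.141, 0.0]
wrist_force: [0.2, 0.1, 0.8]
gripper_width: -0.2
```

Request:
play_rows(increments=[[0,0,0,-25,-42,0,0],[0,0,0,-45,-70,0,0],[0,0,0,-65,-93,0,0],[0,0,0,-65,-93,0,0],[0,0,0,-65,-93,0,0]])

```text
time_s: 3.35
tcp_pos: [637.2, -92.7, 300.2]
ee_rot: [-0.005, -3.141, -0.0]
wrist_force: [-0.0, 0.6, -0.2]
gripper_width: -0.1
```

Run:
```python
from h import *
st(); i=robot.camera_info("wrist"); im=robot.get_image("wrist"); cv2.imwrite("pics/w1.png",cv2.resize(im[:,:,::-1],None,fx=1.4,fy=1.4))
import json; json.dump({k:np.array(v).tolist() for k,v in i.items()},open("w1.json","w"))
print(robot.search_frame("wrist","grate_center"))
```

```text
t 3.35 tcp [637.2 -92.7 300.2] F [-0.   0.6 -0.2] w -0.1
R [[-1.0, 0.003, -0.001], [0.003, 1.0, 0.0], [0.001, 0.0, -1.0]] q [-0.16  0.45  0.34  1.44 -0.15  1.28  1.76]
[{'centre': [645.9, -90.5, 125.2], 'score': 0.62}]
```

View pics/w1.png

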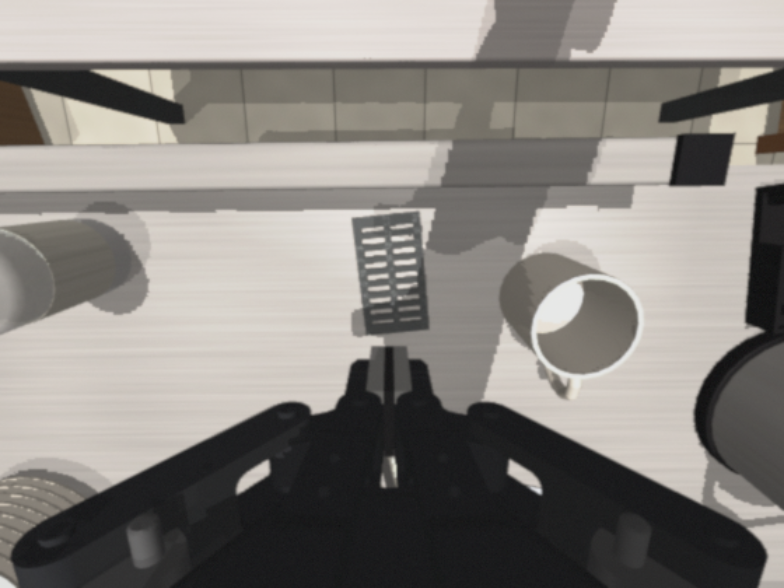

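The wrist view shows the grate's corners at about (352,218), (418,212), (429,328) and (368,335). The rail runs along the top, the mug is to the right at (585,320), and the bottle is on the left edge.

Run:
```python
from h import *
import json
i=json.load(open("w1.json"))
Q=np.array([bp(0,(u/1.4,v/1.4),123,i) for u,v in[(352,218),(418,212),(429,328),(368,335)]])
print(Q.round(1),Q.mean(0).round(1)); a=(Q[2]+Q[3]-Q[0]-Q[1])/2;print(np.hypot(*a[:2]),np.degrees(np.arctan2(a[1],a[0])))
b=(Q[1]+Q[2]-Q[0]-Q[3])/2;print(np.hypot(*b[:2]))
# rail edges top (z=222) 
for uv,z in(((300,143),222),((300,188),222),((300,188),194),((700,135),228),((672,184),228)): print(uv,bp(0,(uv[0]/1.4,uv[1]/1.4),z,i).round(1))
# mug rim, bottle
print("mug",bp(0,(585/1.4,327/1.4),210,i).round(1))
th=np.radians(20);ps=np.radians(6)
z=np.array([-np.sin(th)*np.cos(ps),-np.sin(th)*np.sin(ps),-np.cos(th)]); y=np.array([-np.sin(ps),np.cos(ps),0]); R=np.stack([np.cross(y,z),y,z],1)
inc([670,-89,180],R)
```

```text
[[ 598.1 -124.8  123. ]
 [ 593.1  -67.4  123. ]
 [ 700.1  -55.2  123. ]
 [ 707.  -112.6  123. ]] [649.6 -90.  123. ]
108.67569756208532 6.437666953855307
57.7374807182775
(300, 143) [ 545.1 -146.1  222. ]
(300, 188) [ 571.3 -147.7  222. ]
(300, 188) [ 571.7 -153.6  194. ]
(700, 135) [541.8  89.1 228. ]
(672, 184) [569.4  78.  228. ]
mug [667.5  46.6 210. ]
t 3.45 tcp [637.  -91.  300.6] F [-0.5 -0.1 -0.6] w -0.4
R [[-1.0, 0.001, -0.0], [0.001, 1.0, 0.001], [0.0, 0.001, -1.0]] q [-0.16  0.45  0.34  1.44 -0.15  1.28  1.76]
turn [ 1.11 19.97 -5.97] shift [-33.    1.9 120.6]
```

Request:
play_rows(increments=[[0.4,7,-2,-36,3,40,0],[0.8,14,-4,-36,3,80,0],[1.1,20,-6,-36,3,121,0],[1.1,20,-6,-36,3,150,0],[1.1,20,-6,-36,3,160,0]])

```text
time_s: 3.95
tcp_pos: [671.0, -87.3, 135.5]
ee_rot: [0.148, -2.781, 0.025]
wrist_force: [0.1, 0.1, 0.3]
gripper_width: -0.3
```

Run:
```python
from h import *
s,R=inc([673,-88,127]) and st()
print("world down in tool",(R.T@[0,0,-1]).round(3),"world -x",(R.T@[-1,0,0]).round(3))
im=robot.get_image("wrist"); cv2.imwrite("pics/w2.png",im[:,:,::-1])
```

```text
t 3.95 tcp [671.  -87.3 135.5] F [0.1 0.1 0.3] w -0.3
R [[-0.932, -0.106, -0.348], [-0.099, 0.994, -0.036], [0.35, 0.001, -0.937]] q [-0.11  0.91  0.3   1.1  -0.16  1.51  1.83]
turn [0. 0. 0.] shift [-4.8 -0.9  7.3]
t 3.95 tcp [671.  -87.3 135.5] F [0.1 0.1 0.3] w -0.3
R [[-0.932, -0.106, -0.348], [-0.099, 0.994, -0.036], [0.35, 0.001, -0.937]] q [-0.11  0.91  0.3   1.1  -0.16  1.51  1.83]
world down in tool [-0.35  -0.001  0.937] world -x [0.932 0.106 0.348]
```

View pics/w2.png

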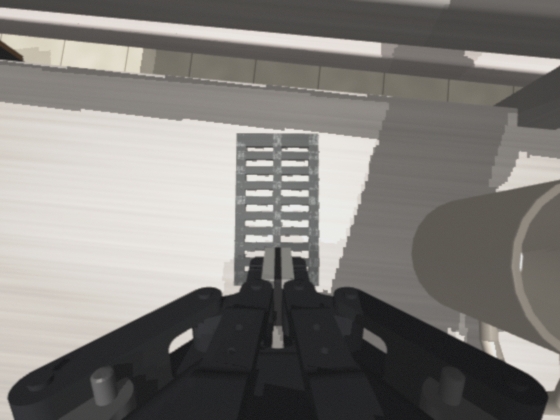

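The view shows the fingers above the rear half of the grate, aligned with it, and the mug is clear on the right. Now I lower to contact.

Request:
play_rows(increments=[[0,0,0,-1.75,0,4.7,0],[0,0,0,-2.5,0,6.6,0],[0,0,0,-2.8,0,7.5,0],[0,0,0,-3.2,0,8.4,0],[0,0,0,-3.5,0,9.4,0]])

```text
time_s: 4.5
tcp_pos: [673.8, -89.6, 131.6]
ee_rot: [0.145, -2.79, 0.027]
wrist_force: [0.4, 0.4, 0.5]
gripper_width: 0.4
```

Run:
```python
from h import *
st()
robot.get_image("wrist"); st()
```

```text
t 4.5 tcp [673.8 -89.6 131.6] F [0.4 0.4 0.5] w 0.4
R [[-0.935, -0.103, -0.339], [-0.097, 0.995, -0.036], [0.341, -0.001, -0.94]] q [-0.11  0.91  0.3   1.1  -0.16  1.5   1.83]
t 4.55 tcp [673.6 -89.6 131.1] F [-0.6 -0.1  0.3] w 0.1
R [[-0.935, -0.103, -0.34], [-0.097, 0.995, -0.036], [0.342, -0.001, -0.94]] q [-0.11  0.92  0.3   1.1  -0.16  1.5   1.83]
```

Request:
play_rows(increments=[[0,0,0,-0.7,0,1.9,0],[0,0,0,-1,0,2.8,0],[0,0,0,-1.4,0,3.8,0],[0,0,0,-1.4,0,3.8,0],[0,0,0,-1.4,0,3.8,0]])

```text
time_s: 5.05
tcp_pos: [673.5, -89.5, 126.5]
ee_rot: [0.145, -2.789, 0.026]
wrist_force: [-1.1, 0.2, 0.2]
gripper_width: 0.2
```

Request:
play_rows(increments=[[0,0,0,-0.4,0,0.9,0],[0,0,0,-0.7,0,1.9,0],[0,0,0,-0.7,0,1.9,0],[0,0,0,-0.7,0,1.9,0],[0,0,0,-0.7,0,1.9,0]])

```text
time_s: 5.55
tcp_pos: [673.5, -89.6, 124.6]
ee_rot: [0.145, -2.789, 0.027]
wrist_force: [-0.8, -0.5, 0.1]
gripper_width: -0.2
```

Request:
play_rows(increments=[[0,0,0,-0.4,0,0.9,0],[0,0,0,-0.4,0,0.9,0],[0,0,0,-0.7,0,1.9,0],[0,0,0,-0.7,0,1.9,0],[0,0,0,-0.7,0,1.9,0]])

```text
time_s: 6.05
tcp_pos: [673.4, -89.5, 122.5]
ee_rot: [0.145, -2.789, 0.027]
wrist_force: [-0.0, 0.1, 0.1]
gripper_width: 0.1
```

Request:
play_rows(increments=[[0,0,0,-0.2,0,0.5,0],[0,0,0,-0.4,0,0.9,0],[0,0,0,-0.4,0,0.9,0],[0,0,0,-0.4,0,0.9,0],[0,0,0,-0.4,0,0.9,0]])

```text
time_s: 6.55
tcp_pos: [673.5, -89.6, 121.6]
ee_rot: [0.144, -2.789, 0.027]
wrist_force: [0.2, -0.2, -0.1]
gripper_width: -0.3
```

Request:
play_rows(increments=[[0,0,0,-0.4,0,0.9,0],[0,0,0,-0.4,0,0.9,0],[0,0,0,-0.5,0,1.4,0],[0,0,0,-0.5,0,1.4,0],[0,0,0,-0.5,0,1.4,0]])

```text
time_s: 7.05
tcp_pos: [673.5, -89.5, 120.0]
ee_rot: [0.145, -2.789, 0.026]
wrist_force: [-0.9, 0.1, 0.1]
gripper_width: 0.0
```

Request:
play_rows(increments=[[0,0,0,-0.4,0,0.9,0],[0,0,0,-0.4,0,0.9,0],[0,0,0,-0.7,0,1.9,0],[0,0,0,-0.7,0,1.9,0],[0,0,0,-0.7,0,1.9,0]])

```text
time_s: 7.55
tcp_pos: [673.5, -89.5, 118.0]
ee_rot: [0.145, -2.789, 0.027]
wrist_force: [0.5, 0.3, -0.9]
gripper_width: -0.1
```

Run:
```python
from h import *
st()
im=robot.get_image("scene")[:,:,::-1]; im2=robot.get_image("wrist")[:,:,::-1]
print(pj("scene",[673,-89,120]))
u,v=pj("scene",[650,-89,140]).astype(int)
a=cv2.resize(im[v-50:v+50,u-66:u+67],(532,400),interpolation=cv2.INTER_CUBIC)
cv2.imwrite("pics/s3.png",a); cv2.imwrite("pics/w3.png",im2)
```

```text
t 7.55 tcp [673.5 -89.5 118. ] F [ 0.5  0.3 -0.9] w -0.1
R [[-0.935, -0.104, -0.341], [-0.097, 0.995, -0.036], [0.342, -0.001, -0.94]] q [-0.11  0.93  0.3   1.11 -0.16  1.48  1.83]
[308.38576709 276.172801  ]
```

View pics/s3.png

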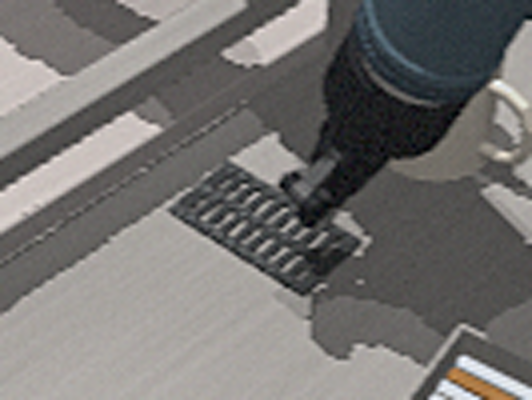

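The tip appears right over the grate's rear part, nearly touching at (320,215) in the crop. I'll keep descending.

Request:
play_rows(increments=[[0,0,0,-0.4,0,0.9,0],[0,0,0,-0.7,0,1.9,0],[0,0,0,-0.7,0,1.9,0],[0,0,0,-0.7,0,1.9,0],[0,0,0,-0.7,0,1.9,0]])

```text
time_s: 8.15
tcp_pos: [673.5, -89.6, 116.0]
ee_rot: [0.145, -2.789, 0.027]
wrist_force: [-0.0, 1.2, 0.4]
gripper_width: 0.3
```

Request:
play_rows(increments=[[0,0,0,-0.4,0,0.9,0],[0,0,0,-0.7,0,1.9,0],[0,0,0,-0.7,0,1.9,0],[0,0,0,-0.7,0,1.9,0],[0,0,0,-0.7,0,1.9,0]])

```text
time_s: 8.65
tcp_pos: [673.6, -89.5, 114.0]
ee_rot: [0.144, -2.789, 0.026]
wrist_force: [0.2, 1.4, -0.0]
gripper_width: -0.2
```

Request:
play_rows(increments=[[0,0,0,-0.4,0,0.9,0],[0,0,0,-0.7,0,1.9,0],[0,0,0,-1,0,2.8,0],[0,0,0,-1,0,2.8,0],[0,0,0,-1,0,2.8,0]])

```text
time_s: 9.15
tcp_pos: [673.5, -89.6, 111.0]
ee_rot: [0.145, -2.789, 0.027]
wrist_force: [0.4, -0.8, -0.2]
gripper_width: 0.1
```

Run:
```python
from h import *
st()
im=robot.get_image("scene")[:,:,::-1].copy(); im2=robot.get_image("wrist")[:,:,::-1].copy()
for c,I in(("scene",im),("wrist",im2)):
    p=pj(c,robot.get_state()["tcp_pos"]); print(c,p.round(1)); cv2.circle(I,tuple(int(round(x)) for x in p),1,(0,0,255),-1)
u,v=pj("scene",[650,-89,140]).astype(int)
a=cv2.resize(im[v-40:v+40,u-40:u+40],(400,400),interpolation=cv2.INTER_NEAREST)
b=cv2.resize(im2[200:300,230:330],(400,400),interpolation=cv2.INTER_NEAREST)
cv2.imwrite("pics/s4.png",np.hstack([a,b]))
print(robot.search_frame("scene","grate_center"),robot.search_frame("wrist","grate_center"))
```

```text
t 9.15 tcp [673.5 -89.6 111. ] F [ 0.4 -0.8 -0.2] w 0.1
R [[-0.935, -0.104, -0.34], [-0.097, 0.995, -0.036], [0.342, -0.001, -0.94]] q [-0.11  0.93  0.3   1.11 -0.16  1.47  1.83]
scene [308.2 278.9]
wrist [278.1 238.2]
[{'centre': [651.5, -94.0, 120.2], 'score': 0.78}, {'centre': [303.0, -176.5, 1.4], 'score': 0.58}] [{'centre': [640.8, -92.7, 123.6], 'score': 0.97}]
```

View pics/s4.png

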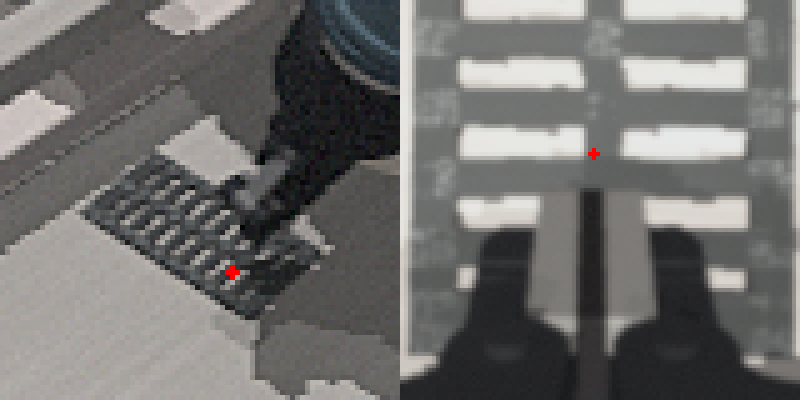

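The red dot is the reported TCP. It projects about 14 mm beyond the visible fingertips in both views, so the real tips are still just above the grate. I continue down carefully.

Request:
play_rows(increments=[[0,0,0,-0.4,0,0.9,0],[0,0,0,-0.7,0,1.9,0],[0,0,0,-0.7,0,1.9,0],[0,0,0,-0.7,0,1.9,0],[0,0,0,-0.7,0,1.9,0]])

```text
time_s: 9.85
tcp_pos: [673.6, -89.6, 109.0]
ee_rot: [0.144, -2.789, 0.027]
wrist_force: [-1.2, -0.2, -0.5]
gripper_width: 0.1
```

Request:
play_rows(increments=[[0,0,0,-0.4,0,0.9,0],[0,0,0,-0.7,0,1.9,0],[0,0,0,-0.7,0,1.9,0],[0,0,0,-0.7,0,1.9,0],[0,0,0,-0.7,0,1.9,0]])

```text
time_s: 10.35
tcp_pos: [673.5, -89.6, 106.9]
ee_rot: [0.144, -2.789, 0.027]
wrist_force: [0.3, 0.1, 0.2]
gripper_width: 0.0
```

Request:
play_rows(increments=[[0,0,0,-0.4,0,0.9,0],[0,0,0,-0.7,0,1.9,0],[0,0,0,-0.7,0,1.9,0],[0,0,0,-0.7,0,1.9,0],[0,0,0,-0.7,0,1.9,0]])

```text
time_s: 10.85
tcp_pos: [673.6, -89.6, 104.9]
ee_rot: [0.145, -2.789, 0.027]
wrist_force: [-0.6, -0.2, 0.8]
gripper_width: -0.2
```

Request:
play_rows(increments=[[0,0,0,-0.4,0,0.9,0],[0,0,0,-0.7,0,1.9,0],[0,0,0,-0.7,0,1.9,0],[0,0,0,-0.7,0,1.9,0],[0,0,0,-0.7,0,1.9,0]])

```text
time_s: 11.35
tcp_pos: [673.6, -89.6, 102.9]
ee_rot: [0.145, -2.789, 0.027]
wrist_force: [-1.2, -0.0, 0.4]
gripper_width: -0.1
```

Run:
```python
from h import *
s,R=st(); p=np.array(s["tcp_pos"]); z=R[:,2]
u,v=pj("scene",[650,-89,140]).astype(int); print("obs at z111 scene",u-40+258/5,v-40+240/5,"wrist 278.25 246.7")
p0=np.array([673.5,-89.6,111.])
for k in(0,10,15,20,25): print(k,pj("scene",p0-k*z).round(1),pj("scene",p0-k*z+11*R[:,0]).round(1),pj("scene",p0-k*z-11*R[:,0]).round(1),"W",pj("wrist",p-k*z).round(1),pj("wrist",p-k*z+11*R[:,0]).round(1))
i=robot.camera_info("wrist"); c=-np.array(i["R"]).T@np.array(i["t"]); print("cam in tool",R.T@(c-p))
im=robot.get_image("scene")[:,:,::-1].copy(); im2=robot.get_image("wrist")[:,:,::-1].copy()
a=cv2.resize(im[v-40:v+40,u-40:u+40],(400,400),interpolation=cv2.INTER_NEAREST)
b=cv2.resize(im2[200:300,230:330],(400,400),interpolation=cv2.INTER_NEAREST)
cv2.imwrite("pics/s5.png",np.hstack([a,b]))
```

```text
t 11.35 tcp [673.6 -89.6 102.9] F [-1.2 -0.   0.4] w -0.1
R [[-0.935, -0.104, -0.34], [-0.097, 0.995, -0.036], [0.342, -0.001, -0.94]] q [-0.11  0.94  0.29  1.12 -0.16  1.45  1.83]
obs at z111 scene 313.6 273.0 wrist 278.25 246.7
0 [308.2 278.9] [305.  275.9] [311.4 281.9] W [278.1 238.2] [278.2 222.5]
10 [309.4 276.9] [306.3 273.9] [312.6 280. ] W [278.2 243.9] [278.2 227.5]
15 [310.1 276. ] [306.9 272.9] [313.3 279. ] W [278.2 247. ] [278.2 230.2]
20 [310.7 275. ] [307.5 271.9] [313.9 278.1] W [278.2 250.2] [278.2 233. ]
25 [311.3 274. ] [308.1 271. ] [314.6 277.1] W [278.2 253.7] [278.3 236. ]
cam in tool [  69.89226867   -0.43700007 -181.26850253]
```

View pics/s5.png

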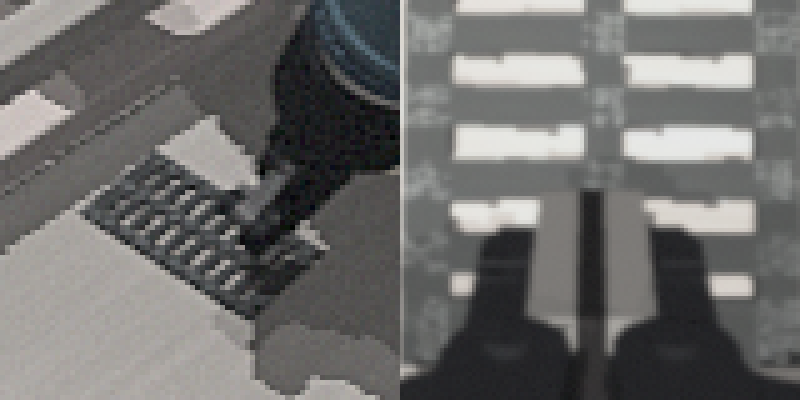

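The tip moved about 3 px down in the scene view. Both views fit a tip roughly 35–40 mm behind the reported TCP, so about 14 mm still remains. I'll take a larger step.

Request:
play_rows(increments=[[0,0,0,-0.7,0,1.9,0],[0,0,0,-1.4,0,3.8,0],[0,0,0,-2.1,0,5.6,0],[0,0,0,-2.4,0,6.6,0],[0,0,0,-2.4,0,6.6,0]])

```text
time_s: 11.95
tcp_pos: [673.4, -89.6, 95.6]
ee_rot: [0.145, -2.788, 0.026]
wrist_force: [0.1, 0.9, -0.0]
gripper_width: 0.2
```

Request:
play_rows(increments=[[0,0,0,-0.4,0,0.9,0],[0,0,0,-0.7,0,1.9,0],[0,0,0,-1,0,2.8,0],[0,0,0,-1,0,2.8,0],[0,0,0,-1,0,2.8,0]])

```text
time_s: 12.45
tcp_pos: [673.5, -89.6, 92.9]
ee_rot: [0.145, -2.789, 0.026]
wrist_force: [-0.6, -0.8, -0.9]
gripper_width: -0.2
```

Request:
play_rows(increments=[[0,0,0,-0.4,0,0.9,0],[0,0,0,-0.7,0,1.9,0],[0,0,0,-1,0,2.8,0],[0,0,0,-1,0,2.8,0],[0,0,0,-1,0,2.8,0]])

```text
time_s: 12.95
tcp_pos: [673.5, -89.6, 89.9]
ee_rot: [0.145, -2.789, 0.027]
wrist_force: [0.7, -0.7, -0.1]
gripper_width: 0.1
```

Request:
play_rows(increments=[[0,0,0,-0.4,0,0.9,0],[0,0,0,-0.7,0,1.9,0],[0,0,0,-0.7,0,1.9,0],[0,0,0,-0.7,0,1.9,0],[0,0,0,-0.7,0,1.9,0]])

```text
time_s: 13.45
tcp_pos: [673.7, -89.6, 89.0]
ee_rot: [0.145, -2.789, 0.027]
wrist_force: [-1.6, 0.5, 4.8]
gripper_width: 0.1
```

Contact: 4.8 N upward. I press about 2 mm more and slide 30 mm towards the robot, then check.

Request:
play_rows(increments=[[0,0,0,-0.7,0,1.9,0],[0,0,0,4.0,0.5,3.6,0],[0,0,0,11.5,1.4,6.3,0],[0,0,0,20.0,2.3,9.4,0],[0,0,0,27.4,3.1,12.1,0]])

```text
time_s: 13.95
tcp_pos: [646.2, -90.0, 88.7]
ee_rot: [0.145, -2.796, 0.028]
wrist_force: [4.2, -0.2, 11.4]
gripper_width: -0.2
```

Run:
```python
from h import *
s,R=st(); i=robot.camera_info("wrist"); im=robot.get_image("wrist"); g=cv2.cvtColor(im,cv2.COLOR_RGB2GRAY)
cv2.imwrite("pics/w6.png",im[:,:,::-1])
# ortho-rectify onto z=123 plane, trolley-ish window around grate: world x 540..720, y -160..-20, 3px/mm
xs,ys=np.meshgrid(np.arange(-20,-160,-1/3),np.arange(530,720,1/3))
P=np.stack([ys.ravel(),xs.ravel(),np.full(xs.size,123.)])
q=np.array(i["R"])@P+np.array(i["t"])[:,None]
u=(i["fx"]*q[0]/q[2]+i["cx"]).reshape(xs.shape).astype(np.float32); v=(i["fy"]*q[1]/q[2]+i["cy"]).reshape(xs.shape).astype(np.float32)
o=cv2.remap(im[:,:,::-1].copy(),u,v,cv2.INTER_LINEAR); cv2.imwrite("pics/o6.png",o); print(o.shape,robot.search_frame("top","grate_center") if robot.get_image("top") is not None else 0)
```

```text
t 13.95 tcp [646.2 -90.   88.7] F [ 4.2 -0.2 11.4] w -0.2
R [[-0.937, -0.104, -0.334], [-0.097, 0.995, -0.037], [0.336, -0.002, -0.942]] q [-0.12  0.9   0.29  1.24 -0.16  1.37  1.84]
(570, 420, 3) [{'centre': [304.9, -175.7, 1.0], 'score': 0.57}, {'centre': [625.5, -106.3, 121.4], 'score': 0.53}]
```

View pics/o6.png

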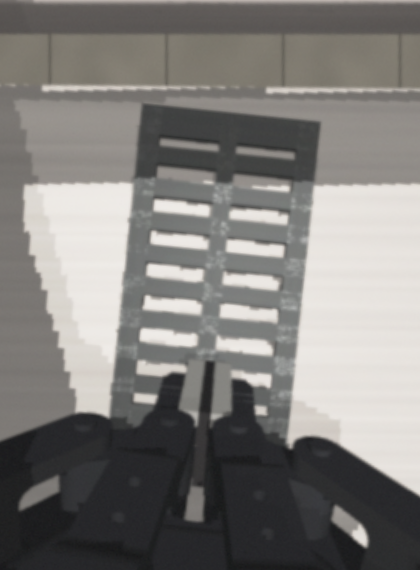

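The rectified view is 3 px/mm. The grate's front corners are at (142,103) and (320,122), so its centre is about (622,-91) and its yaw about 6.1°. It moved with the fingers. The deck edge at row ~86 is x≈558. I slide 46 mm more.

Request:
play_rows(increments=[[0,0,0,9.4,1.0,3.3,0],[0,0,0,20,2.2,7.1,0],[0,0,0,31,3.4,11.0,0],[0,0,0,40,4.4,14.3,0],[0,0,0,43,4.8,15.3,0]])

```text
time_s: 14.6
tcp_pos: [599.7, -90.0, 88.7]
ee_rot: [0.145, -2.794, 0.028]
wrist_force: [4.6, 0.1, 11.0]
gripper_width: -0.4
```

```bash
cat >> h.py <<'E'
def ortho(cam,name,x0,x1,y0,y1,z,k=3):
    i=robot.camera_info(cam); im=robot.get_image(cam)[:,:,::-1].copy()
    ys,xs=np.meshgrid(np.arange(y1,y0,-1/k),np.arange(x0,x1,1/k))
    q=np.array(i["R"])@np.stack([xs.ravel(),ys.ravel(),np.full(xs.size,float(z))])+np.array(i["t"])[:,None]
    u=(i["fx"]*q[0]/q[2]+i["cx"]).reshape(xs.shape).astype(np.float32); v=(i["fy"]*q[1]/q[2]+i["cy"]).reshape(xs.shape).astype(np.float32)
    cv2.imwrite(name,cv2.remap(im,u,v,cv2.INTER_LINEAR))
E
python3 - <<'E'
from h import *
st(); ortho("wrist","pics/o7.png",505,665,-190,0,123)
E
```

```text
t 14.6 tcp [599.7 -90.   88.7] F [ 4.6  0.1 11. ] w -0.4
R [[-0.936, -0.104, -0.335], [-0.097, 0.995, -0.037], [0.337, -0.002, -0.941]] q [-0.13  0.82  0.29  1.39 -0.15  1.29  1.85]
```

View pics/o7.png

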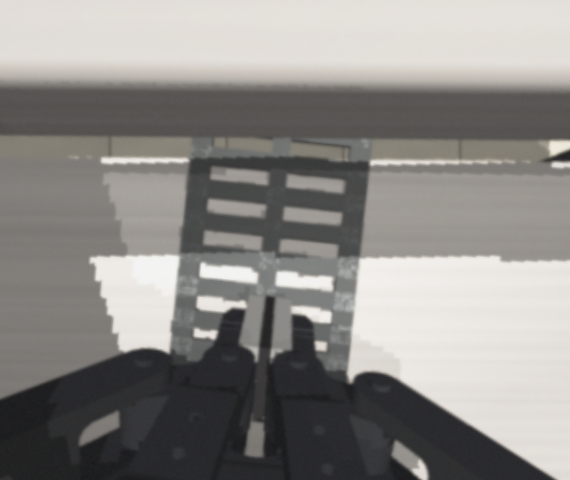

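The grate now sticks out under the rail with its centre at about (575.7,-91), 37 mm past the edge at row ~160 (x≈558). I lift off along the tool axis.

Request:
play_rows(increments=[[0,0,0,0,0,-30,0],[0,0,0,0,0,-75,0],[0,0,0,0,0,-120,0],[0,0,0,0,0,-165,40],[0,0,0,0,0,-185,85]])

```text
time_s: 15.15
tcp_pos: [663.0, -82.9, 264.5]
ee_rot: [0.145, -2.795, 0.028]
wrist_force: [1.1, -0.0, -0.5]
gripper_width: 28.2
```

```bash
cat >> h.py <<'E'
def pose(az,th):
    a,t=np.radians([az,th]); z=np.array([np.cos(t)*np.cos(a),np.cos(t)*np.sin(a),-np.sin(t)]); y=np.array([-np.sin(a),np.cos(a),0]); return np.stack([np.cross(y,z),y,z],1)
E
python3 - <<'E'
from h import *
Rg=pose(6.1,50); G=np.array([575.7,-91.2,121.5])-37*np.array([.994,.106,0]); T=G+53.5*Rg[:,2]; print("T",T.round(1),"pre",(T-90*Rg[:,2]).round(1))
inc([440,-100,250],Rg)
E
```

```text
T [573.1 -91.5  80.5] pre [515.6 -97.6 149.5]
t 15.15 tcp [663.  -82.9 264.5] F [ 1.1 -0.  -0.5] w 28.2
R [[-0.937, -0.104, -0.334], [-0.097, 0.995, -0.037], [0.336, -0.002, -0.942]] q [-0.12  0.79  0.32  1.02 -0.14  1.7   1.83]
turn [ -0.15 -59.65  -0.11] shift [205.7   6.3  88.8]
```

Request:
play_rows(increments=[[0,-8,0,41,1,10,85],[0,-16.5,0,82,2,30,85],[0,-25,0,123,4,50,85],[0,-33,0,164,5,70,85],[0,-41.5,0,205,6,89,85]])

```text
time_s: 15.65
tcp_pos: [471.4, -98.2, 251.0]
ee_rot: [-0.149, 2.887, 0.017]
wrist_force: [-1.3, -1.9, 2.3]
gripper_width: 85.1
```

Run:
```python
from h import *
inc([515.6,-97.6,149.5],pose(6.1,50))
```

```text
t 15.65 tcp [471.4 -98.2 251. ] F [-1.3 -1.9  2.3] w 85.1
R [[-0.963, -0.103, 0.247], [-0.1, 0.995, 0.024], [-0.248, -0.001, -0.969]] q [-0.16  0.01  0.33  2.12 -0.1   0.76  1.91]
turn [ -0.15 -25.61  -0.13] shift [-17.4  -3.9 109.3]
```

Request:
play_rows(increments=[[0,-6,0,-5,-1,25,85],[0,-12,0,-12,-2,55,85],[0,-18.5,0,-20,-3,85,85],[0,-18.5,0,-33,-5.5,120,85],[0,-18.5,0,-33,-5.5,120,85]])

```text
time_s: 16.15
tcp_pos: [534.7, -99.2, 159.8]
ee_rot: [-0.126, 2.6, 0.054]
wrist_force: [9.0, -18.2, 0.7]
gripper_width: 84.9
```

Run:
```python
from h import *
inc([515.6,-97.6,149.5],pose(6.1,50))
cv2.imwrite("pics/w8.png",robot.get_image("wrist")[:,:,::-1])
s,R=st(); p=np.array(s["tcp_pos"])
for n,X in(("tipR60",p-45*R[:,2]+30*R[:,1]),("G+30y",[538.9-3.2,-95.1+29.8,121.5]),("G-30y",[538.9+3.2,-95.1-29.8,121.5]),("edge",[558,-91,120]),("tip0",p-39*R[:,2])): print(n,pj("wrist",X).round(1))
inc([573.1,-91.5,80.5],pose(6.1,50))
```

```text
t 16.15 tcp [534.7 -99.2 159.8] F [  9.  -18.2   0.7] w 84.9
R [[-0.854, -0.101, 0.51], [-0.079, 0.995, 0.063], [-0.514, 0.014, -0.858]] q [ 0.32  0.21 -0.11  2.31 -0.92  0.19  2.76]
turn [ 0.46 -9.09 -0.72] shift [21.5  3.4 -0.8]
t 16.2 tcp [534.  -98.9 157.1] F [ 0.3  0.6 -1.8] w 84.8
R [[-0.858, -0.09, 0.506], [-0.065, 0.996, 0.067], [-0.509, 0.025, -0.86]] q [ 0.32  0.21 -0.11  2.31 -0.93  0.19  2.75]
tipR60 [335.8 268.9]
G+30y [320.2 204.3]
G-30y [242.1 206.5]
edge [283.7 220.7]
tip0 [278.1 263.8]
t 16.2 tcp [534.  -98.9 157.1] F [ 0.3  0.6 -1.8] w 84.8
R [[-0.858, -0.09, 0.506], [-0.065, 0.996, 0.067], [-0.509, 0.025, -0.86]] q [ 0.32  0.21 -0.11  2.31 -0.93  0.19  2.75]
turn [ 0.63 -9.35 -1.6 ] shift [ 5.   2.  86.1]
```

View pics/w8.png

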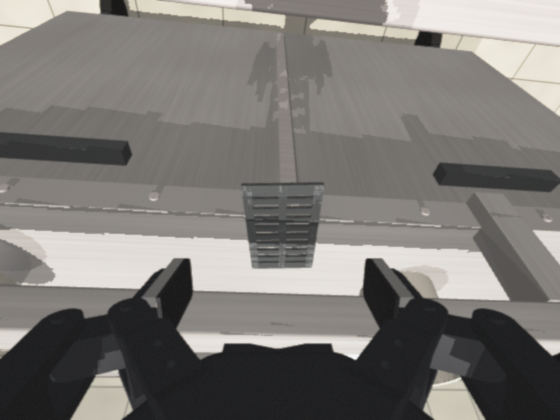

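The view shows the grate flat, sticking out with its outer end at (243–323,184), and the jaws opening on both sides. The arm stopped at a tilt of about 30° instead of 40° because q6 and q7 are at their limits. I'll fit a kinematic model to the logged states to find reachable grasp poses.

```bash
cat > kin.py <<'E'
from h import *
from scipy.optimize import least_squares
import itertools,json
D=[([-1.268,.536,-.004,1.538,.003,1.067,-.071],[234.3,606.3,192.3],[-.5759,-3.0882,.0027]),
([-.96,.25,-.02,1.69,.01,1.2,.59],[339.6,422.5,302.5],[-.002,3.139,.005]),
([-.16,.45,.34,1.44,-.15,1.28,1.76],[637.2,-92.7,300.2],[-.005,-3.141,0]),
([-.11,.93,.3,1.11,-.16,1.48,1.83],[673.5,-89.5,118],[.145,-2.789,.027]),
([-.13,.82,.29,1.39,-.15,1.29,1.85],[599.7,-90,88.7],[.145,-2.794,.028]),
([-.12,.79,.32,1.02,-.14,1.7,1.83],[663,-82.9,264.5],[.145,-2.795,.028]),
([-.16,.01,.33,2.12,-.1,.76,1.91],[471.4,-98.2,251],[-.149,2.887,.017])]
s=robot.get_state(); D.append((list(s["joint_positions"]),list(s["tcp_pos"]),list(s["ee_rot"])))
ax=["z","y","z","y","z","y","z"]
def fk(q,sg,v):
    o1,o7,h,a1,e1,a2,e2,L,e3,bx,by=v
    R=Ro.from_euler("z",o1); p=np.array([bx,by,h])
    off=[None,None,(0,0,0),(e1,0,a1),None,(e2,0,a2),(e3,0,L)]
    rot=lambda k:Ro.from_euler(ax[k],sg[k]*q[k])
    R=R*rot(0); R=R*rot(1); R=R*rot(2); p=p+R.apply([e1,0,a1]); R=R*rot(3); p=p+R.apply([-e1,0,0])+0; R=R*rot(4); p=p+R.apply([e2,0,a2]); R=R*rot(5); p=p+R.apply([e3,0,0]); R=R*rot(6)*Ro.from_euler("z",o7); p=p+R.apply([0,0,L]); return p,R
def res(v,sg):
    r=[]
    for q,p,w in D:
        P,R=fk(q,sg,v); r+=list((P-p)/10)+list(10*(R.inv()*Ro.from_rotvec(w)).as_rotvec())
    return r
E
python3 - <<'E'
from kin import *
st()
best=[]
for c in itertools.product([1,-1],repeat=4):
  for o7 in(0,3.14):
    sg=[c[0],1,c[1],1,c[2],1,c[3]]
    f=least_squares(res,[0,o7,300,300,0,300,0,200,0,0,0],args=(sg,),max_nfev=60); best.append((f.cost,sg,f.x))
best.sort(key=lambda b:b[0])
for b in best[:3]: print(round(b[0],2),b[1],b[2].round(2))
json.dump([best[0][1],best[0][2].tolist()],open("kin.json","w"))
print(np.array(res(best[0][2],best[0][1])).reshape(-1,6).round(2))
E
```

```text
t 16.2 tcp [534.  -98.9 157.1] F [ 0.3  0.6 -1.8] w 84.8
R [[-0.858, -0.09, 0.506], [-0.065, 0.996, 0.067], [-0.509, 0.025, -0.86]] q [ 0.32  0.21 -0.11  2.31 -0.93  0.19  2.75]
0.96 [-1, 1, -1, 1, -1, 1, -1] [-6.0000e-02  1.5100e+00  3.5872e+02  5.0612e+02 -1.3060e+01  4.5639e+02
 -5.6300e+00  3.7917e+02 -6.2800e+00  3.5600e+00 -3.9800e+00]
0.96 [-1, 1, -1, 1, -1, 1, -1] [-6.0000e-02  1.5100e+00  3.5872e+02  5.0612e+02 -1.3060e+01  4.5639e+02
 -5.6300e+00  3.7917e+02 -6.2800e+00  3.5600e+00 -3.9800e+00]
176.54 [-1, 1, -1, 1, 1, 1, -1] [-1.0000e-02  1.8300e+00  2.3654e+02  4.6499e+02  1.1190e+01  3.7299e+02
 -2.9590e+01  2.9437e+02 -1.0980e+01  4.9560e+01  2.1750e+01]
[[ 0.03 -0.27  0.25  0.02  0.   -0.04]
 [-0.33  0.19 -0.09 -0.05  0.02 -0.03]
 [-0.08 -0.06  0.15 -0.01 -0.02 -0.03]
 [-0.1  -0.42 -0.22  0.19 -0.07 -0.03]
 [ 0.21  0.23  0.01  0.25  0.1   0.04]
 [ 0.07 -0.39 -0.02  0.22 -0.05  0.02]
 [ 0.12  0.83  0.11 -0.2   0.11  0.02]
 [ 0.1  -0.11 -0.18 -0.32  0.01  0.05]]
```

```bash
cat >> kin.py <<'E'
lo=np.array([-2.7,-.37,-1.27,.24,-1.31,.19,-2.76])+.04; hi=np.array([2.7,2.16,1.26,2.4,4.45,1.91,2.76])-.04
sg0,v0=json.load(open("kin.json")) if __import__("os").path.exists("kin.json") else (None,None)
def ik(T,R,q0):
    f=lambda q:(lambda P,Q:np.r_[(P-T)/5,20*(Q.inv()*Ro.from_matrix(R)).as_rotvec(),.01*(q-q0)])(*fk(q,sg0,v0))
    r=least_squares(f,np.clip(q0,lo+.01,hi-.01),bounds=(lo,hi)); return r.x,np.linalg.norm(f(r.x)[:6])
E
python3 - <<'E'
from kin import *
rng=np.random.default_rng(0); qn=np.array(robot.get_state()["joint_positions"])
seeds=[qn,np.array(D[6][0])]+[rng.uniform(lo,hi) for _ in range(12)]
fl=np.diag([-1,-1,1.])
for th in(50,55,60):
  for n,C,az,off,z in(("grasp",[575.7,-91.2],6.1,40,121.5),("pre",[575.7,-91.2],6.1,40,121.5),("tray",[625,264],9.4,40,145.5),("trayhi",[625,264],9.4,40,145.5)):
    R=pose(az,th); a=np.radians(az); G=np.r_[np.array(C)-off*np.array([np.cos(a),np.sin(a)]),z]; T=G+53.5*R[:,2]
    if n=="pre": T=T-80*R[:,2]
    if n=="trayhi": T[2]+=50
    for F,S in(("n",np.eye(3)),("f",fl)):
      o=[ik(T,R@S,s) for s in seeds]; o=[q for q,e in o if e<.3]
      if o: q=min(o,key=lambda q:np.abs(q-qn).max()); print(th,n,F,len(o),q.round(2))
      else: print(th,n,F,"none")
E
```

```text
50 grasp n 4 [ 1.25  1.01 -1.23  2.35  2.24  0.6   0.09]
50 grasp f 4 [ 1.08  0.74 -0.95  2.34  2.59  0.37  2.72]
50 pre n none
50 pre f none
50 tray n 6 [ 0.31  0.99 -1.23  2.14  2.02  1.04 -0.32]
50 tray f 4 [ 0.18  0.78 -0.98  2.14  1.99  0.8   2.69]
50 trayhi n 4 [ 0.33  0.82 -1.23  2.13  1.86  0.93 -0.27]
50 trayhi f 4 [-0.04  0.49 -0.66  2.12  1.78  0.5   2.72]
55 grasp n 4 [ 1.22  0.95 -1.23  2.31  2.    0.58  0.24]
55 grasp f 4 [ 0.94  0.62 -0.81  2.3   2.49  0.23  2.72]
55 pre n none
55 pre f none
55 tray n 4 [ 0.31  0.96 -1.23  2.09  1.86  0.99 -0.21]
55 tray f 2 [-0.49  0.5  -0.09  2.09  1.72  0.23  2.67]
55 trayhi n 5 [-1.32  0.59  0.91  2.08 -1.25  0.23  2.27]
55 trayhi f 4 [-1.34  0.6   0.93  2.08 -1.27  0.24 -0.86]
60 grasp n 4 [ 1.18  0.91 -1.23  2.26  1.76  0.59  0.42]
60 grasp f 4 [ 1.18  0.91 -1.23  2.26  1.76  0.58 -2.72]
60 pre n 3 [ 1.25  0.46 -1.14  2.32  1.08  0.23  0.92]
60 pre f 8 [-0.24  0.25  0.53  2.32 -1.27  0.34 -0.05]
60 tray n 5 [-1.17  0.63  0.74  2.04 -1.15  0.23  2.18]
60 tray f 4 [-1.23  0.67  0.83  2.04 -1.26  0.29 -0.88]
60 trayhi n 5 [-1.16  0.51  0.73  2.03 -0.65  0.26  1.75]
60 trayhi f 9 [-1.39  0.68  1.07  2.02 -1.15  0.44 -1.  ]
```

Run:
```python
from kin import *
s,R0=st(); p=np.array(s["tcp_pos"])
for x,y in((11,42.5),(-11,42.5)): print("tip",x,[(k,pj("wrist",p+R0@[x,y,-k]).round(0).tolist()) for k in(13,30,40,52,60)])
print("body",[(k,pj("wrist",p+R0@[38,0,-k]).round(0).tolist()) for k in(60,73,90,110)],[(k,pj("wrist",p+R0@[38,38,-k]).round(0).tolist()) for k in(73,110)])
fl=np.diag([-1,-1,1.])
for th in(58,60,63):
 for off in (41,):
  for S,nm,q0 in((fl,"f",[-.24,.25,.53,2.32,-1.0,.34,-.05]),(np.eye(3),"n",[-.24,.25,.53,2.32,-1.0,.34,2.76])):
   q=np.array(q0)
   def go(n,C,az,z,dp,t2=th):
    global q
    R=pose(az,t2); a=np.radians(az); G=np.r_[np.array(C)-off*np.array([np.cos(a),np.sin(a)]),z]; q1,e=ik(G+53.5*R[:,2]+dp,R@S,q); print(th,nm,n,round(e,2),q1.round(2)); q=q1
   g=([575.7,-91.2],6.1,121.5)
   d=pose(6.1,th)[:,2]
   go("pre",*g,-70*d); go("grasp",*g,0); go("b1",*g,np.array([-25,0,18])); go("b2",*g,np.array([-60,0,45]),th+8); go("b3",*g,np.array([-110,-5,60]),th+15)
   t=([625,264],9.4,145.5)
   go("hi",*t,np.array([-60,0,80]),th+15); go("trhi",*t,np.array([0,0,40])); go("tray",*t,0)
```

```text
t 16.2 tcp [534.  -98.9 157.1] F [ 0.3  0.6 -1.8] w 84.8
R [[-0.858, -0.09, 0.506], [-0.065, 0.996, 0.067], [-0.509, 0.025, -0.86]] q [ 0.32  0.21 -0.11  2.31 -0.93  0.19  2.75]
tip 11 [(13, [347.0, 229.0]), (30, [354.0, 239.0]), (40, [359.0, 246.0]), (52, [366.0, 255.0]), (60, [371.0, 262.0])]
tip -11 [(13, [345.0, 261.0]), (30, [351.0, 274.0]), (40, [356.0, 283.0]), (52, [362.0, 295.0]), (60, [367.0, 304.0])]
body [(60, [278.0, 206.0]), (73, [278.0, 214.0]), (90, [279.0, 228.0]), (110, [279.0, 253.0])] [(73, [375.0, 214.0]), (110, [420.0, 253.0])]
58 f pre 0.44 [ 0.24  0.25  0.01  2.33 -1.27  0.23 -0.01]
58 f grasp 2.01 [ 0.19  0.44  0.02  2.21 -1.27  0.23 -0.02]
58 f b1 1.71 [ 0.22  0.36  0.01  2.27 -1.27  0.23 -0.01]
58 f b2 0.0 [-0.01  0.26  0.25  2.32 -0.9   0.28 -0.41]
58 f b3 0.0 [-0.16  0.18  0.43  2.33 -0.49  0.42 -0.78]
58 f hi 0.0 [-1.06  0.37  0.57  1.97 -0.2   0.58 -1.8 ]
58 f trhi 0.0 [-1.23  0.56  0.81  2.06 -0.98  0.23 -1.11]
58 f tray 0.31 [-1.21  0.65  0.79  2.05 -1.27  0.23 -0.86]
58 n pre 1.45 [ 0.38  0.25 -0.15  2.29 -0.85  0.23  2.72]
58 n grasp 2.96 [ 0.21  0.
[... 1506 characters left out ...]
4  0.4  -0.59]
63 f b3 0.0 [-0.39  0.23  0.66  2.27 -0.46  0.54 -0.83]
63 f hi 0.0 [-1.11  0.43  0.68  1.9  -0.32  0.72 -1.68]
63 f trhi 0.0 [-1.03  0.49  0.58  2.   -0.4   0.28 -1.61]
63 f tray 0.0 [-1.05  0.58  0.6   2.02 -0.72  0.23 -1.33]
63 n pre 0.0 [ 0.12  0.25  0.11  2.28 -0.88  0.26  2.72]
63 n grasp 1.42 [ 0.12  0.43  0.07  2.19 -0.91  0.23  2.72]
63 n b1 1.16 [ 0.15  0.36  0.05  2.25 -0.89  0.23  2.72]
63 n b2 0.0 [-0.05  0.27  0.27  2.27 -0.58  0.36  2.4 ]
63 n b3 0.0 [-0.14  0.2   0.39  2.27 -0.33  0.51  2.19]
63 n hi 0.0 [-0.87  0.38  0.38  1.9  -0.11  0.69  1.29]
63 n trhi 0.0 [-0.89  0.46  0.41  2.   -0.1   0.26  1.27]
63 n tray 0.0 [-1.05  0.58  0.6   2.02 -0.72  0.23  1.81]
```

Run:
```python
from kin import *
for th,off in((68,40),(70,40),(73,40)):
   q=np.array([-.16,.1,.33,2.2,-.1,.6,1.91]); S=np.eye(3)
   def go(n,C,az,z,dp,t2=th):
    global q
    R=pose(az,t2); a=np.radians(az); G=np.r_[np.array(C)-off*np.array([np.cos(a),np.sin(a)]),z]; q1,e=ik(G+53.5*R[:,2]+dp,R@S,q); print(th,n,round(e,2),(G+53.5*R[:,2]+dp).round(1),q1.round(2)); q=q1
   g=([575.7,-91.2],6.1,121.5)
   d=pose(6.1,th)[:,2]
   go("pre",*g,np.array([-50,-5,60])); go("grasp",*g,0); go("b1",*g,np.array([-25,0,18])); go("b2",*g,np.array([-60,0,35])); go("b3",*g,np.array([-100,-5,50]))
   t=([625,264],9.4,145.5)
   go("hi",*t,np.array([-60,0,80])); go("trhi",*t,np.array([0,0,40])); go("tray",*t,0)
inc([514,-103,130.9],pose(6.1,70))
```

```text
68 pre 0.0 [505.9 -98.3 131.9] [ 0.15  0.24  0.07  2.27 -0.53  0.32  2.38]
68 grasp 0.0 [555.9 -93.3  71.9] [ 0.07  0.44  0.12  2.19 -0.85  0.23  2.65]
68 b1 0.0 [530.9 -93.3  89.9] [ 0.05  0.37  0.16  2.24 -0.82  0.25  2.63]
68 b2 0.0 [495.9 -93.3 106.9] [ 0.04  0.28  0.19  2.3  -0.78  0.28  2.61]
68 b3 0.23 [455.9 -98.3 121.9] [-0.24  0.22  0.54  2.36 -0.85  0.37  2.72]
68 hi 0.0 [545.3 260.7 175.9] [-1.4   0.48  0.99  2.03 -0.58  0.52  1.66]
68 trhi 0.0 [605.3 260.7 135.9] [-1.18  0.59  0.83  1.93 -0.7   0.49  1.79]
68 tray 0.0 [605.3 260.7  95.9] [-1.12  0.64  0.73  1.95 -0.77  0.41  1.85]
70 pre 0.0 [504.1 -98.5 131.2] [ 0.1   0.25  0.12  2.24 -0.46  0.36  2.3 ]
70 grasp 0.0 [554.1 -93.5  71.2] [ 0.15  0.44  0.02  2.17 -0.53  0.24  2.35]
70 b1 0.0 [529.1 -93.5  89.2] [ 0.15  0.37  0.03  2.22 -0.52  0.26  2.34]
70 b2 0.0 [494.1 -93.5 106.2] [ 0.16  0.28  0.04  2.28 -0.51  0.28  2.35]
70 b3 0.0 [454.1 -98.5 121.2] [ 0.19  0.19  0.06  2.35 -0.51  0.31  2.39]
70 hi 0.0 [543.6 260.5 175.2] [-0.87  0.32  0.33  2.01  0.03  0.5   1.14]
70 trhi 0.0 [603.6 260.5 135.2] [-0.74  0.47  0.26 
[... 226 characters left out ...]
9  2.13 -0.45  0.31  2.25]
73 b1 0.0 [526.5 -93.8  88.3] [ 0.07  0.38  0.11  2.18 -0.43  0.33  2.24]
73 b2 0.0 [491.5 -93.8 105.3] [ 0.08  0.29  0.12  2.25 -0.42  0.35  2.25]
73 b3 0.0 [451.5 -98.8 120.3] [ 0.1   0.2   0.14  2.32 -0.4   0.38  2.27]
73 hi 0.0 [541.  260.  174.3] [-0.81  0.34  0.27  1.97  0.01  0.57  1.16]
73 trhi 0.0 [601.  260.  134.3] [-0.71  0.48  0.23  1.87 -0.04  0.52  1.25]
73 tray 0.0 [601.  260.   94.3] [-0.69  0.54  0.21  1.89 -0.05  0.44  1.25]
t 16.2 tcp [534.  -98.9 157.1] F [ 0.3  0.6 -1.8] w 84.8
R [[-0.858, -0.09, 0.506], [-0.065, 0.996, 0.067], [-0.509, 0.025, -0.86]] q [ 0.32  0.21 -0.11  2.31 -0.93  0.19  2.75]
turn [ 0.9  10.65 -1.47] shift [30.8 -2.9 12.1]
```

Request:
play_rows(increments=[[0,5,0,10,0,0,85],[0,10,0,20,0,0,85],[0,15,0,30,0,0,85],[0,15,0,30,0,0,85],[0,15,0,30,0,0,85]])

```text
time_s: 16.7
tcp_pos: [510.1, -101.6, 145.2]
ee_rot: [-0.154, 2.858, 0.035]
wrist_force: [-0.3, -0.3, -0.2]
gripper_width: 84.8
```

Run:
```python
from h import *
inc([504,-98.6,131.2],pose(6.1,70))
```

```text
t 16.7 tcp [ 510.1 -101.6  145.2] F [-0.3 -0.3 -0.2] w 84.8
R [[-0.956, -0.109, 0.274], [-0.102, 0.994, 0.038], [-0.276, 0.009, -0.961]] q [-0.11  0.25  0.32  2.18 -0.37  0.48  2.18]
turn [ 0.52 -3.95 -0.02] shift [ 9.4  3.5 11.9]
```

Request:
play_rows(increments=[[0.3,-2,0,5,2,6,85],[0.5,-4,0,9.4,3.5,11.9,85],[0.5,-4,0,9.4,3.5,11.9,85],[0.5,-4,0,9.4,3.5,11.9,85],[0.5,-4,0,9.4,3.5,11.9,85]])

```text
time_s: 17.2
tcp_pos: [504.1, -99.9, 131.6]
ee_rot: [-0.144, 2.79, 0.026]
wrist_force: [-0.3, -0.2, 0.6]
gripper_width: 85.2
```

Run:
```python
from h import *
Rg=pose(6.1,70); G=np.array([575.7,-91.2,121.5])-41*np.array([.994,.106,0]); T=G+53.5*Rg[:,2]; print(T.round(1))
inc(T,Rg); ortho("wrist","pics/o9.png",480,640,-190,0,123)
```

```text
[553.1 -93.6  71.2]
t 17.2 tcp [504.1 -99.9 131.6] F [-0.3 -0.2  0.6] w 85.2
R [[-0.935, -0.103, 0.34], [-0.096, 0.995, 0.036], [-0.341, 0.001, -0.94]] q [-0.04  0.24  0.25  2.26 -0.48  0.35  2.29]
turn [-0.04 -0.04 -0.2 ] shift [-25.8   1.2  73.7]
```

View pics/o9.png

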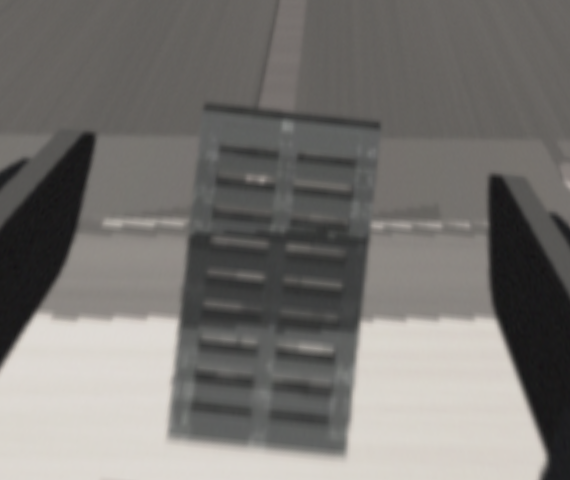

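The rectified view shows the full grate: front corners (205,106) and (380,126), rear corners (168,438) and (345,452). That gives centre (573.5,-91.5), yaw 6.2°, and about 38 mm past the edge. The jaws straddle it symmetrically. I advance to the grasp.

Request:
play_rows(increments=[[0,0,0,-6,0.3,18,85],[0,0,0,-12,0.6,37,85],[0,0,0,-18,0.9,55,85],[0,0,0,-24,1.1,72.9,85],[0,0,0,-24,1.1,72.9,85]])

```text
time_s: 17.75
tcp_pos: [551.2, -92.8, 69.4]
ee_rot: [-0.146, 2.792, 0.027]
wrist_force: [-0.5, 0.8, -0.2]
gripper_width: 84.8
```

Run:
```python
from h import *
inc([551,-93.9,71.2],pose(6.1,70)); ortho("wrist","pics/o10.png",490,640,-190,0,123)
im=robot.get_image("scene")[:,:,::-1]; cv2.imwrite("pics/s10.png",im)
```

```text
t 17.75 tcp [551.2 -92.8  69.4] F [-0.5  0.8 -0.2] w 84.8
R [[-0.936, -0.104, 0.337], [-0.098, 0.995, 0.037], [-0.339, 0.001, -0.941]] q [ 0.05  0.43  0.12  2.19 -0.62  0.23  2.4 ]
turn [ 0.03 -0.18 -0.13] shift [-0.3 -1.1 -1.8]
```

The picture limit is reached, so from here I rely on numbers. There was no contact force on arrival, so I close.

Request:
play_rows(increments=[[0,0,0,0,0,0,70],[0,0,0,0,0,0,50],[0,0,0,0,0,0,30],[0,0,0,0,0,0,30],[0,0,0,0,0,0,30]])

```text
time_s: 18.35
tcp_pos: [550.9, -93.6, 71.3]
ee_rot: [-0.144, 2.79, 0.026]
wrist_force: [-2.2, 0.2, 6.3]
gripper_width: 57.5
```

Run:
```python
from h import *
s,R=st(); print("up",(R.T@[0,0,1]).round(3),"back",(R.T@[-1,0,0]).round(3))
```

```text
t 18.35 tcp [550.9 -93.6  71.3] F [-2.2  0.2  6.3] w 57.5
R [[-0.935, -0.103, 0.34], [-0.097, 0.995, 0.036], [-0.341, 0.0, -0.94]] q [ 0.05  0.43  0.12  2.19 -0.62  0.23  2.4 ]
up [-0.341  0.    -0.94 ] back [ 0.935  0.103 -0.34 ]
```

Request:
play_rows(increments=[[0,0,0,-1.7,0,-4.7,30],[0,0,0,-3.4,0,-9.4,30],[0,0,0,-5,0,-14,30],[0,0,0,5,1.2,-19,30],[0,0,0,17,2.6,-25,30]])

```text
time_s: 18.85
tcp_pos: [524.8, -93.1, 88.3]
ee_rot: [-0.145, 2.791, 0.027]
wrist_force: [-0.5, 0.0, -1.3]
gripper_width: 57.5
```

Run:
```python
from h import *
st()
print([robot.search_frame(c,"grate_center") for c in ("wrist","top","scene") if robot.get_image(c) is not None])
inc([489,-96,107],pose(6.1,70))
```

```text
t 18.85 tcp [524.8 -93.1  88.3] F [-0.5  0.  -1.3] w 57.5
R [[-0.935, -0.104, 0.338], [-0.097, 0.995, 0.036], [-0.34, 0.001, -0.94]] q [ 0.02  0.36  0.15  2.24 -0.6   0.25  2.4 ]
[[{'centre': [521.8, -92.6, 139.8], 'score': 0.68}], [{'centre': [548.4, -91.2, 137.1], 'score': 0.84}, {'centre': [309.4, -233.6, 5.5], 'score': 0.81}], [{'centre': [568.3, -94.3, 139.1], 'score': 0.91}, {'centre': [301.9, -170.5, 2.0], 'score': 0.83}, {'centre': [799.0, 241.5, 316.2], 'score': 0.19}]]
t 19.15 tcp [526.  -93.3  88.3] F [-0.3 -1.3 -1.2] w 57.3
R [[-0.935, -0.103, 0.338], [-0.097, 0.995, 0.036], [-0.34, 0.001, -0.94]] q [ 0.02  0.36  0.15  2.24 -0.6   0.25  2.39]
turn [-0.02 -0.1  -0.18] shift [ 28.5   1.2 -30.2]
```

The grate is held: the networks put it at z≈139, and the force shows its ~1 N weight. I pull it out from under the rail.

Request:
play_rows(increments=[[0,0,0,9,0.5,-10,30],[0,0,0,19,1,-20,30],[0,0,0,28.5,1.2,-30,30],[0,0,0,42,3,-42,30],[0,0,0,57,4.5,-56,30]])

```text
time_s: 19.65
tcp_pos: [451.9, -96.3, 121.8]
ee_rot: [-0.144, 2.792, 0.027]
wrist_force: [-1.0, -0.3, -0.5]
gripper_width: 57.8
```

Run:
```python
from h import *
inc([448,-98,190],pose(6.1,70))
```

```text
t 19.65 tcp [451.9 -96.3 121.8] F [-1.  -0.3 -0.5] w 57.8
R [[-0.935, -0.103, 0.338], [-0.097, 0.995, 0.036], [-0.34, 0.001, -0.94]] q [-0.    0.18  0.22  2.38 -0.52  0.29  2.36]
turn [-0.   -0.13 -0.18] shift [-19.4  -1.2 -65.5]
```

Request:
play_rows(increments=[[0,0,0,-6,0,-25,30],[0,0,0,-13,-1,-45,30],[0,0,0,-20,-1,-65,30],[0,0,1,-20,30,-68,30],[0,0,2,-20,70,-68,30]])

```text
time_s: 20.15
tcp_pos: [441.9, -29.1, 193.8]
ee_rot: [-0.089, 2.791, 0.034]
wrist_force: [0.3, 0.0, -0.3]
gripper_width: 57.6
```

Run:
```python
from h import *
inc([480,220,195],pose(9.4,70))
```

```text
t 20.15 tcp [441.9 -29.1 193.8] F [ 0.3  0.  -0.3] w 57.6
R [[-0.938, -0.066, 0.341], [-0.058, 0.998, 0.035], [-0.343, 0.013, -0.939]] q [-0.24 -0.03  0.23  2.36 -0.05  0.46  1.67]
turn [-1.22  0.07 -5.51] shift [-50.6 246.   20.5]
```

Request:
play_rows(increments=[[-0.3,0,-1.5,-12,47,5,30],[-0.6,0,-3,-24,95,9,30],[-0.9,0,-4,-36,143,13,30],[-1.2,0,-5.5,-48,191,18,30],[-1.2,0,-5.5,-51,238,20,30]])

```text
time_s: 20.65
tcp_pos: [479.9, 214.3, 194.4]
ee_rot: [-0.235, 2.784, 0.041]
wrist_force: [1.2, -0.2, -0.8]
gripper_width: 57.5
```

Run:
```python
from h import *
st()
def an(cam,tag,x0,x1,y0,y1,z=150,thr=55):
    ortho(cam,f"pics/{tag}.png",x0,x1,y0,y1,z); g=cv2.imread(f"pics/{tag}.png",0)
    m=(g<thr).astype(np.uint8); n,l,stt,c=cv2.connectedComponentsWithStats(m)
    print(cam,np.percentile(g,[5,25,50,75,95]))
    for k in np.argsort(-stt[1:,4])[:4]+1:
        (cx,cy),(w,h),a=cv2.minAreaRect(np.argwhere(l==k)[:,::-1].astype(np.float32))
        print(" area mm2",stt[k,4]//9,"c",round(x0+cy/3,1),round(y1-cx/3,1),"size",round(w/3,1),round(h/3,1),"ang",round(a,1))
    # row spans of darkness (full row extents)
    for r in range(0,g.shape[0],30):
        xs=np.flatnonzero(m[r]); d=np.flatnonzero(np.diff(np.r_[0,m[r],0])); print(round(x0+r/3),[(round(y1-a/3,1),round(y1-b/3,1)) for a,b in zip(d[::2],d[1::2]) if b-a>15])
an("wrist","t1",545,700,190,340)
an("top","t2",545,700,190,340)
```

```text
t 20.65 tcp [479.9 214.3 194.4] F [ 1.2 -0.2 -0.8] w 57.5
R [[-0.927, -0.167, 0.337], [-0.157, 0.986, 0.057], [-0.342, -0.0, -0.94]] q [-0.58  0.14 -0.03  2.17  0.3   0.53  0.89]
wrist [ 27.  34.  62.  93. 117.]
 area mm2 6599 c 622.3 265.2 size 154.7 149.7 ang 90.0
 area mm2 395 c 583.6 258.0 size 39.9 10.5 ang 9.9
 area mm2 258 c 563.7 254.6 size 39.5 7.5 ang 9.3
 area mm2 238 c 604.3 261.3 size 37.6 8.4 ang 9.9
545 [(np.float64(313.3), np.float64(305.3)), (np.float64(291.7), np.float64(282.7)), (np.float64(226.3), np.float64(205.7))]
555 [(np.float64(322.7), np.float64(313.3)), (np.float64(299.0), np.float64(284.0)), (np.float64(203.3), np.float64(190.0))]
565 [(np.float64(335.0), np.float64(319.0)), (np.float64(306.0), np.float64(285.7)), (np.float64(267.7), np.float64(234.7))]
575 [(np.float64(340.0), np.float64(316.3)), (np.float64(309.0), np.float64(287.3)), (np.float64(211.3), np.float64(190.0))]
585 [(np.float64(340.0), np.float64(292.0)), (np.float64(277.3), np.float64(237.7))]
595 [(np.float64(340.0), np.float64(294.7)), (np.float64(223.0), np.float64(197.7))]
605 [(np.flo
[... 987 characters left out ...]
]
 area mm2 8220 c 634.3 265.7 size 74.4 144.4 ang 9.2
545 []
555 []
565 []
575 [(np.float64(231.7), np.float64(218.3))]
585 [(np.float64(287.3), np.float64(252.3)), (np.float64(233.0), np.float64(221.7))]
595 [(np.float64(288.7), np.float64(224.0))]
605 [(np.float64(292.3), np.float64(225.0))]
615 [(np.float64(300.0), np.float64(226.0))]
625 [(np.float64(301.3), np.float64(226.7))]
635 [(np.float64(302.7), np.float64(229.0))]
645 [(np.float64(304.7), np.float64(230.3))]
655 [(np.float64(306.3), np.float64(232.3))]
665 [(np.float64(308.0), np.float64(233.3))]
675 [(np.float64(309.3), np.float64(234.7))]
685 [(np.float64(292.3), np.float64(237.0))]
695 [(np.float64(303.3), np.float64(251.7))]
```

Run:
```python
from h import *
def prof(cam,f,z,yaw=9.2,c=(625,264)):
    g=cv2.imread(f,0).astype(np.float32); i=robot.camera_info(cam); a=np.radians(yaw); ex=np.array([np.cos(a),np.sin(a)]); ey=np.array([-ex[1],ex[0]])
    def sam(u,v):
        P=np.array(c)[:,None]+ex[:,None]*u.ravel()+ey[:,None]*v.ravel(); q=np.array(i["R"])@np.vstack([P,np.full(u.size,z)])+np.array(i["t"])[:,None]
        return cv2.remap(g,(i["fx"]*q[0]/q[2]+i["cx"]).astype(np.float32).reshape(u.shape),(i["fy"]*q[1]/q[2]+i["cy"]).astype(np.float32).reshape(u.shape),cv2.INTER_CUBIC)
    L=np.arange(-76,77,2.)
    U,V=np.meshgrid(L,np.arange(-20,21,4.)); p=sam(U,V).mean(0); print(cam,"along u:",[(int(l),int(x)) for l,x in zip(L,p)])
    for n,r in(("inner",np.arange(-8,50,4.)),("outer",np.arange(-50,-20,4.)),("endwall",np.arange(-62,-58,1.))):
        L2=np.arange(-50,51,2.); V,U=np.meshgrid(L2,r); p=sam(U,V).mean(0); print(" across",n,[(int(l),int(x)) for l,x in zip(L2,p)])
prof("top","pics/top0.png",150.); prof("scene","pics/scene0.png",150.)
```

```text
top along u: [(-76, 145), (-74, 161), (-72, 169), (-70, 168), (-68, 156), (-66, 127), (-64, 90), (-62, 58), (-60, 43), (-58, 43), (-56, 47), (-54, 48), (-52, 49), (-50, 49), (-48, 49), (-46, 48), (-44, 48), (-42, 48), (-40, 48), (-38, 48), (-36, 48), (-34, 48), (-32, 48), (-30, 48), (-28, 47), (-26, 48), (-24, 48), (-22, 47), (-20, 47), (-18, 47), (-16, 47), (-14, 47), (-12, 47), (-10, 47), (-8, 47), (-6, 47), (-4, 47), (-2, 47), (0, 47), (2, 47), (4, 46), (6, 46), (8, 46), (10, 46), (12, 46), (14, 46), (16, 45), (18, 45), (20, 45), (22, 45), (24, 45), (26, 45), (28, 45), (30, 45), (32, 45), (34, 45), (36, 45), (38, 44), (40, 44), (42, 42), (44, 39), (46, 38), (48, 37), (50, 39), (52, 41), (54, 43), (56, 43), (58, 42), (60, 40), (62, 40), (64, 41), (66, 43), (68, 42), (70, 41), (72, 39), (74, 41), (76, 47)]
 across inner [(-50, 168), (-48, 168), (-46, 167), (-44, 161), (-42, 143), (-40, 107), (-38, 68), (-36, 44), (-34, 40), (-32, 42), (-30, 45), (-28, 45), (-26, 45), (-24, 45), (-22, 45), (-20, 45), (-18, 45), (-16, 45), (-14, 45), (-12, 45), (-10, 44), (-8, 44), (-6, 45), (-4, 45),
[... 3170 characters left out ...]
 (28, 102), (30, 110), (32, 124), (34, 136), (36, 139), (38, 136), (40, 134), (42, 136), (44, 136), (46, 132), (48, 129), (50, 129)]
 across endwall [(-50, 79), (-48, 73), (-46, 74), (-44, 79), (-42, 79), (-40, 80), (-38, 81), (-36, 80), (-34, 78), (-32, 80), (-30, 82), (-28, 81), (-26, 82), (-24, 85), (-22, 80), (-20, 74), (-18, 79), (-16, 82), (-14, 73), (-12, 73), (-10, 84), (-8, 86), (-6, 86), (-4, 94), (-2, 97), (0, 97), (2, 102), (4, 112), (6, 120), (8, 128), (10, 135), (12, 140), (14, 147), (16, 154), (18, 158), (20, 163), (22, 170), (24, 173), (26, 174), (28, 180), (30, 185), (32, 182), (34, 181), (36, 184), (38, 182), (40, 180), (42, 187), (44, 189), (46, 185), (48, 184), (50, 187)]
```

Request:
play_rows(increments=[[0,0,0,-5,-40,-15,30],[0,0,0,-10,-80,-30,30],[0,0,0,-15,-110,-45,30],[0,0,0,-20,-110,-60,30],[0,0,0,-20,-110,-60,30]])

```text
time_s: 21.25
tcp_pos: [497.1, 102.7, 259.2]
ee_rot: [-0.231, 2.782, 0.041]
wrist_force: [-0.1, 0.4, -0.4]
gripper_width: 57.0
```

```bash
cat > pr.py <<'E'
from h import *
def sampler(cam,im,i,z,yaw,c):
    a=np.radians(yaw); ex=np.array([np.cos(a),np.sin(a)]); ey=np.array([-ex[1],ex[0]]); g=im.astype(np.float32)
    def sam(u,v):
        P=np.array(c)[:,None]+ex[:,None]*u.ravel()+ey[:,None]*v.ravel(); q=np.array(i["R"])@np.vstack([P,np.full(u.size,z)])+np.array(i["t"])[:,None]
        return cv2.remap(g,(i["fx"]*q[0]/q[2]+i["cx"]).astype(np.float32).reshape(u.shape),(i["fy"]*q[1]/q[2]+i["cy"]).astype(np.float32).reshape(u.shape),cv2.INTER_CUBIC,borderValue=-1)
    return sam
E
python3 - <<'E'
from pr import *
s,R=st(); i=robot.camera_info("wrist"); im=robot.get_image("wrist")[:,:,::-1]; cv2.imwrite("pics/w11.png",im); g=cv2.cvtColor(im,cv2.COLOR_BGR2GRAY)
import json; json.dump({k:np.array(v).tolist() for k,v in i.items()},open("w11.json","w"))
Rw=np.array(i["R"]); print("cam",(-Rw.T@np.array(i["t"])).round())
gc=np.array(s["tcp_pos"])+R@[-38.5,0,-39.4]
S=(627.2,269.2)
print("grate px",pj("wrist",gc).round(),"seat px",pj("wrist",[*S,150]).round(),[pj("wrist",[*(np.array(S)+np.array([[.987,-.16],[.16,.987]])@np.array(d)),150]).round().tolist() for d in((-62,-37),(-62,37),(62,-37),(62,37))])
sam=sampler("wrist",g,i,150.,9.2,S)
L=np.arange(-76,0,2.); U,V=np.meshgrid(L,np.arange(-20,21,4.)); print("along",[(int(l),int(x)) for l,x in zip(L,sam(U,V).mean(0))])
L=np.arange(-56,57,2.)
for n,r in(("inner",np.arange(-5,40,5.)),("outer",np.arange(-50,-20,4.)),("endwall",np.arange(-61.5,-59,.5))):
    V,U=np.meshgrid(L,r); print(n,[(int(l),int(x)) for l,x in zip(L,sam(U,V).mean(0))])
E
```

```text
t 21.25 tcp [497.1 102.7 259.2] F [-0.1  0.4 -0.4] w 57.0
R [[-0.926, -0.165, 0.339], [-0.155, 0.986, 0.057], [-0.344, 0.0, -0.939]] q [-0.37  0.    0.03  2.14  0.1   0.65  1.34]
cam [371.  81. 406.]
grate px [276. 328.] seat px [388. 275.] [[368.0, 238.0], [432.0, 239.0], [351.0, 305.0], [404.0, 305.0]]
along [(-76, 25), (-74, 25), (-72, 25), (-70, 26), (-68, 25), (-66, 25), (-64, 24), (-62, 27), (-60, 39), (-58, 40), (-56, 40), (-54, 40), (-52, 39), (-50, 39), (-48, 38), (-46, 39), (-44, 40), (-42, 39), (-40, 39), (-38, 40), (-36, 39), (-34, 39), (-32, 38), (-30, 37), (-28, 36), (-26, 35), (-24, 36), (-22, 36), (-20, 36), (-18, 36), (-16, 35), (-14, 35), (-12, 36), (-10, 35), (-8, 35), (-6, 35), (-4, 35), (-2, 35)]
inner [(-56, 25), (-54, 27), (-52, 30), (-50, 36), (-48, 41), (-46, 47), (-44, 54), (-42, 61), (-40, 67), (-38, 82), (-36, 89), (-34, 86), (-32, 81), (-30, 74), (-28, 57), (-26, 47), (-24, 40), (-22, 34), (-20, 33), (-18, 32), (-16, 33), (-14, 34), (-12, 34), (-10, 36), (-8, 35), (-6, 35), (-4, 36), (-2, 34), (0, 35), (2, 35), (4, 35), (6, 33), (8, 34), (10, 32), (12, 25
[... 763 characters left out ...]
(42, 201), (44, 202), (46, 203), (48, 204), (50, 210), (52, 215), (54, 216), (56, 216)]
endwall [(-56, 209), (-54, 210), (-52, 210), (-50, 202), (-48, 105), (-46, 32), (-44, 40), (-42, 40), (-40, 36), (-38, 27), (-36, 35), (-34, 36), (-32, 37), (-30, 36), (-28, 36), (-26, 37), (-24, 36), (-22, 34), (-20, 35), (-18, 36), (-16, 36), (-14, 35), (-12, 36), (-10, 36), (-8, 37), (-6, 35), (-4, 36), (-2, 36), (0, 36), (2, 36), (4, 36), (6, 36), (8, 36), (10, 35), (12, 37), (14, 35), (16, 35), (18, 33), (20, 35), (22, 35), (24, 35), (26, 34), (28, 35), (30, 35), (32, 37), (34, 35), (36, 61), (38, 171), (40, 214), (42, 214), (44, 214), (46, 214), (48, 214), (50, 213), (52, 213), (54, 213), (56, 213)]
```

Run:
```python
from pr import *
import json
s,R=st(); i=json.load(open("w11.json")); g=cv2.cvtColor(cv2.imread("pics/w11.png"),cv2.COLOR_BGR2GRAY)
az=np.degrees(np.arctan2(R[1,2],R[0,2])); gc=np.array(s["tcp_pos"])+R@[-38.5,0,-39.4]; print("az",az,"gc",gc)
sam=sampler("w",g,i,gc[2]+1.5,az,gc[:2])
L=np.arange(30,70,2.); U,V=np.meshgrid(L,[-24,-22,-2,0,2,22,24]); print("inner end",[(int(l),int(x)) for l,x in zip(L,sam(U,V).mean(0))])
L=np.arange(-70,-30,2.); U,V=np.meshgrid(L,[-24,-22,-2,0,2,22,24]); print("outer end",[(int(l),int(x)) for l,x in zip(L,sam(U,V).mean(0))])
L=np.arange(-44,45,2.)
for u in(-52,0,30,48):
    V,U=np.meshgrid(L,[u-1,u,u+1.]); print(u,[(int(l),int(x)) for l,x in zip(L,sam(U,V).mean(0))])
Rt=pose(9.2,70); T=np.array([628.4,269.4,145.5])-Rt@[-38.5,-.2,-39.4]; print("T",T)
inc(T+[-25,-4,80],Rt)
```

```text
t 21.3 tcp [496.3 103.5 257.8] F [ 0.6  0.  -0.3] w 57.5
R [[-0.927, -0.167, 0.337], [-0.157, 0.986, 0.057], [-0.342, -0.0, -0.94]] q [-0.37  0.    0.03  2.14  0.1   0.65  1.34]
az 9.58354120664331 gc [518.70816015 107.33907611 308.02870528]
inner end [(30, 27), (32, 28), (34, 29), (36, 29), (38, 30), (40, 29), (42, 29), (44, 29), (46, 29), (48, 29), (50, 29), (52, 29), (54, 29), (56, 28), (58, 28), (60, 29), (62, 28), (64, 28), (66, 29), (68, 29)]
outer end [(-70, 153), (-68, 149), (-66, 178), (-64, 190), (-62, 208), (-60, 200), (-58, 187), (-56, 188), (-54, 59), (-52, 54), (-50, 62), (-48, 61), (-46, 64), (-44, 63), (-42, 65), (-40, 56), (-38, 62), (-36, 64), (-34, 64), (-32, 83)]
-52 [(-44, 180), (-42, 166), (-40, 131), (-38, 108), (-36, 91), (-34, 87), (-32, 52), (-30, 42), (-28, 50), (-26, 50), (-24, 50), (-22, 50), (-20, 50), (-18, 50), (-16, 49), (-14, 49), (-12, 50), (-10, 51), (-8, 56), (-6, 55), (-4, 56), (-2, 55), (0, 56), (2, 55), (4, 54), (6, 54), (8, 55), (10, 56), (12, 55), (14, 56), (16, 55), (18, 55), (20, 55), (22, 56), (24, 60), (26, 57), (28, 33), (30, 77), (32, 8
[... 1047 characters left out ...]
-38, 29), (-36, 29), (-34, 29), (-32, 29), (-30, 30), (-28, 29), (-26, 30), (-24, 29), (-22, 29), (-20, 28), (-18, 29), (-16, 29), (-14, 29), (-12, 29), (-10, 29), (-8, 28), (-6, 30), (-4, 31), (-2, 31), (0, 30), (2, 27), (4, 29), (6, 30), (8, 27), (10, 29), (12, 31), (14, 29), (16, 29), (18, 30), (20, 28), (22, 29), (24, 29), (26, 28), (28, 29), (30, 30), (32, 31), (34, 30), (36, 27), (38, 27), (40, 27), (42, 27), (44, 27)]
T [605.95749138 265.96771304  95.30833522]
t 21.3 tcp [496.3 103.5 257.8] F [ 0.6  0.  -0.3] w 57.5
R [[-0.927, -0.167, 0.337], [-0.157, 0.986, 0.057], [-0.342, -0.0, -0.94]] q [-0.37  0.    0.03  2.14  0.1   0.65  1.34]
turn [ 0.13 -0.    0.38] shift [-75.  142.1 115.1]
```

Sampled along the held grate, its outer end is at u≈−55 mm and its sides at −31/+29 mm, so it sits as modelled. The seat measures (628.4, 269.4) with yaw 9.2°. I move to hover.

Request:
play_rows(increments=[[0,0,0.2,-15,29,23,30],[0,0,0.4,-30,58,46,30],[0,0,0.4,-45,87,69,30],[0,0,0.4,-60,116,92,30],[0,0,0.4,-75,142.5,115,30]])

```text
time_s: 21.8
tcp_pos: [579.3, 265.1, 172.0]
ee_rot: [-0.23, 2.788, 0.042]
wrist_force: [0.4, -0.2, -0.8]
gripper_width: 57.8
```

Request:
play_rows(increments=[[0,0,0,0,0,0,30],[0,0,0,0,0,0,30],[0,0,0,0,0,0,30],[0,0,0,0,0,0,30],[0,0,0,0,0,0,30]])

```text
time_s: 22.3
tcp_pos: [580.5, 262.2, 175.1]
ee_rot: [-0.224, 2.786, 0.043]
wrist_force: [-0.4, 0.6, -0.3]
gripper_width: 57.7
```

Run:
```python
from pr import *
Rt=pose(9.2,70); T=np.array([628.4,269.4,145.5])-Rt@[-38.5,-.7,-39.4]; print("T",T)
inc(T+[0,0,25],Rt)
```

```text
T [605.87755079 266.46128117  95.30833522]
t 22.3 tcp [580.5 262.2 175.1] F [-0.4  0.6 -0.3] w 57.7
R [[-0.928, -0.16, 0.336], [-0.15, 0.987, 0.057], [-0.341, 0.002, -0.94]] q [-0.57  0.36 -0.01  1.93  0.27  0.55  0.95]
turn [ 0.12 -0.06 -0.02] shift [-5.5  0.1 60.3]
```

Request:
play_rows(increments=[[0.1,0,0,-2,0,25,30],[0.1,0,0,-5,0.1,48,30],[0.1,0,0,-3,0.1,64,30],[0.1,0,0,-1.1,0.1,72.5,30],[0.1,0,0,-1.1,0.1,72.5,30]])

```text
time_s: 22.8
tcp_pos: [605.5, 266.8, 106.1]
ee_rot: [-0.225, 2.787, 0.039]
wrist_force: [1.0, -0.0, -0.9]
gripper_width: 57.6
```

Run:
```python
from pr import *
s,R=st(); i=robot.camera_info("wrist"); im=robot.get_image("wrist")[:,:,::-1]; cv2.imwrite("pics/w12.png",im); g=cv2.cvtColor(im,cv2.COLOR_BGR2GRAY)
S=(628.4,269.4)
sam=sampler("w",g,i,150.,9.2,S); L=np.arange(-72,-48,1.); U,V=np.meshgrid(L,np.arange(-20,21,4.)); print("end z150",[(int(l),int(x)) for l,x in zip(L,sam(U,V).mean(0))])
L=np.arange(-52,53,2.); V,U=np.meshgrid(L,np.arange(-61.5,-59,.5)); print("endwall across",[(int(l),int(x)) for l,x in zip(L,sam(U,V).mean(0))])
gc=np.array(s["tcp_pos"])+R@[-38.5,-.7,-39.4]; print("gc",gc.round(1))
sam=sampler("w",g,i,gc[2]+1.5,9.2,gc[:2]); L=np.arange(-62,-48,1.); U,V=np.meshgrid(L,[-24,-22,-2,0,2,22,24]); print("grate end",[(int(l),int(x)) for l,x in zip(L,sam(U,V).mean(0))])
L=np.arange(-40,41,1.); V,U=np.meshgrid(L,[-53,-52.]); print("grate across",[(int(l),int(x)) for l,x in zip(L,sam(U,V).mean(0)) if abs(l)>24])
Rt=pose(9.2,70); T=np.array([628.4,269.4,145.5])-Rt@[-38.5,-.7,-39.4]; inc(T,Rt)
```

```text
t 22.8 tcp [605.5 266.8 106.1] F [ 1.  -0.  -0.9] w 57.6
R [[-0.928, -0.16, 0.335], [-0.151, 0.987, 0.054], [-0.34, -0.0, -0.941]] q [-0.58  0.5   0.02  1.92  0.3   0.42  0.92]
end z150 [(-72, 25), (-71, 25), (-70, 25), (-69, 25), (-68, 26), (-67, 25), (-66, 25), (-65, 25), (-64, 26), (-63, 26), (-62, 26), (-61, 26), (-60, 27), (-59, 27), (-58, 27), (-57, 26), (-56, 26), (-55, 26), (-54, 26), (-53, 27), (-52, 28), (-51, 29), (-50, 33), (-49, 45)]
endwall across [(-52, 220), (-50, 220), (-48, 220), (-46, 182), (-44, 144), (-42, 143), (-40, 143), (-38, 143), (-36, 30), (-34, 26), (-32, 26), (-30, 25), (-28, 28), (-26, 27), (-24, 25), (-22, 27), (-20, 27), (-18, 27), (-16, 27), (-14, 26), (-12, 26), (-10, 28), (-8, 26), (-6, 27), (-4, 26), (-2, 26), (0, 27), (2, 28), (4, 27), (6, 27), (8, 27), (10, 28), (12, 28), (14, 26), (16, 25), (18, 25), (20, 26), (22, 26), (24, 26), (26, 27), (28, 26), (30, 27), (32, 25), (34, 26), (36, 26), (38, 109), (40, 147), (42, 145), (44, 146), (46, 144), (48, 145), (50, 144), (52, 145)]
gc [628.1 269.8 156.2]
grate end [(-62, 26), (-61, 27), (-60, 27), (-59, 28), (-58, 29), (-57, 37), (-56, 50), (-55, 51), (-54, 55), (-53, 63), (-52, 64), (-51, 64), (-50, 63), (-49, 63)]
grate across [(-40, 180), (-39, 118), (-38, 54), (-37, 37), (-36, 66), (-35, 91), (-34, 92), (-33, 92), (-32, 92), (-31, 72), (-30, 33), (-29, 28), (-28, 48), (-27, 55), (-26, 55), (-25, 55), (25, 68), (26, 67), (27, 66), (28, 65), (29, 41), (30, 28), (31, 51), (32, 89), (33, 92), (34, 92), (35, 91), (36, 84), (37, 45), (38, 34), (39, 68), (40, 137)]
t 22.85 tcp [605.7 267.1 106.9] F [-1.4  0.1 -0.7] w 57.5
R [[-0.928, -0.16, 0.336], [-0.151, 0.987, 0.055], [-0.34, 0.0, -0.94]] q [-0.58  0.5   0.02  1.92  0.3   0.42  0.92]
turn [ 0.02 -0.11  0.03] shift [ 3.9 -0.7 10.9]
```

Request:
play_rows(increments=[[0,0,0,1,-0.6,3,30],[0,0,0,2,-0.6,5.5,30],[0,0,0,2.8,-0.6,8,30],[0,0,0,2.8,-0.6,8,30],[0,0,0,2.8,-0.6,8,30]])

```text
time_s: 23.35
tcp_pos: [608.5, 268.1, 100.4]
ee_rot: [-0.225, 2.781, 0.044]
wrist_force: [5.5, 1.4, 5.1]
gripper_width: 57.5
```

Run:
```python
from pr import *
for k in range(3):
    s=robot.get_state(); print(np.round(s["tcp_pos"],1),np.round(s["wrist_force"],1),"M",np.round(s["torque"],2)); robot.get_image("scene")
st()
for c in("scene","top"): 
    robot.get_image(c); print(c,[(np.round(d["centre"],1).tolist(),round(d["score"],2)) for d in robot.search_frame(c,"grate_center")[:2]])
```

```text
[608.5 268.1 100.4] [5.5 1.4 5.1] M [ 0.33 -1.06 -0.02]
[608.4 268.1 100.3] [5.6 1.4 5.8] M [ 0.39 -1.13  0.01]
[608.4 268.1 100.3] [4.7 1.  5.6] M [ 0.36 -1.14  0.03]
t 23.5 tcp [608.4 268.1 100.3] F [4.3 1.5 6. ] w 57.9
R [[-0.926, -0.161, 0.34], [-0.15, 0.987, 0.058], [-0.345, 0.003, -0.939]] q [-0.58  0.51  0.03  1.92  0.3   0.4   0.91]
scene [([643.1, 274.1, 149.7], 0.72), ([306.5, -174.1, 4.0], 0.7)]
top [([303.5, -178.3, 1.7], 0.71), ([649.1, 269.1, 152.7], 0.56)]
```

The contact force pushes the tool inwards (+x) while the grate is at rim height, so the outer end is catching on the outer wall. I raise, shift 3 mm inwards and lower again.

Request:
play_rows(increments=[[0,0,0,-1.4,0,-3.8,30],[0,0,0,-4.2,0,-2.8,30],[0,0,0,-3.5,0,-0.9,30],[0,0,0,-2.8,0,1,30],[0,0,0,-2.8,0,1,30]])

```text
time_s: 24.2
tcp_pos: [609.3, 267.4, 98.3]
ee_rot: [-0.225, 2.785, 0.041]
wrist_force: [2.7, -0.2, 3.8]
gripper_width: 57.8
```

Run:
```python
from pr import *
s,R=st(); print("M",np.round(s["torque"],2))
```

```text
t 24.2 tcp [609.3 267.4  98.3] F [ 2.7 -0.2  3.8] w 57.8
R [[-0.928, -0.161, 0.337], [-0.151, 0.987, 0.055], [-0.341, 0.001, -0.94]] q [-0.57  0.52  0.03  1.91  0.3   0.41  0.92]
M [ 0.08 -0.46 -0.1 ]
```

Request:
play_rows(increments=[[0,0,0,-1.4,0,0.5,30],[0,0,0,-1,0,1.5,30],[0,0,0,-0.7,0,2.4,30],[0,0,0,-0.4,0,3.3,30],[0,0,0,-0.4,0,3.3,30]])

```text
time_s: 24.7
tcp_pos: [610.7, 267.9, 95.8]
ee_rot: [-0.225, 2.785, 0.041]
wrist_force: [0.3, 0.2, 4.0]
gripper_width: 58.0
```

Run:
```python
from pr import *
s,R=st(); print("M",np.round(s["torque"],2))
```

```text
t 24.7 tcp [610.7 267.9  95.8] F [0.3 0.2 4. ] w 58.0
R [[-0.928, -0.161, 0.337], [-0.151, 0.987, 0.056], [-0.341, 0.001, -0.94]] q [-0.57  0.52  0.03  1.91  0.3   0.4   0.92]
M [ 0.04 -0.41 -0.01]
```

Request:
play_rows(increments=[[0,0,0,0.2,0,0.5,30],[0,0,0,0.3,0,0.9,30],[0,0,0,0.5,0,1.4,30],[0,0,0,0.5,0,1.4,30],[0,0,0,0.5,0,1.4,30]])

```text
time_s: 25.2
tcp_pos: [610.9, 267.9, 94.1]
ee_rot: [-0.225, 2.785, 0.041]
wrist_force: [0.8, 0.3, 5.6]
gripper_width: 57.2
```

Run:
```python
from pr import *
s,R=st(); print("M",np.round(s["torque"],2))
for c in("scene","top"): 
    robot.get_image(c); print(c,[(np.round(d["centre"],1).tolist(),round(d["score"],2)) for d in robot.search_frame(c,"grate_center")[:2]])
```

```text
t 25.2 tcp [610.9 267.9  94.1] F [0.8 0.3 5.6] w 57.2
R [[-0.928, -0.161, 0.337], [-0.151, 0.987, 0.056], [-0.341, 0.001, -0.94]] q [-0.58  0.52  0.03  1.91  0.3   0.4   0.92]
M [ 0.11 -0.51 -0.05]
scene [([642.7, 272.0, 144.4], 0.79), ([303.4, -171.4, 3.7], 0.63)]
top [([653.8, 272.2, 150.5], 0.62)]
```

Run:
```python
from pr import *
s,R=st(); i=robot.camera_info("wrist"); im=robot.get_image("wrist")[:,:,::-1]; cv2.imwrite("pics/w13.png",im); g=cv2.cvtColor(im,cv2.COLOR_BGR2GRAY)
S=(628.4,269.4); sam=sampler("w",g,i,147.,9.2,S)
L=np.arange(-76,-20,1.)
for vs in([-24,-22],[-2,0,2],[22,24]):
    U,V=np.meshgrid(L,vs); print(vs,[(int(l),int(x)) for l,x in zip(L,sam(U,V).mean(0))])
L=np.arange(-46,47,1.)
for u in(-48,-44):
    V,U=np.meshgrid(L,[u]); print(u,[(int(l),int(x)) for l,x in zip(L,sam(U,V).mean(0)) if abs(l)>22])
i2=robot.camera_info("wrist"); Rw=np.array(i2["R"]); print("cam",(-Rw.T@np.array(i2["t"])).round())
```

```text
t 25.4 tcp [610.9 267.9  94.1] F [-0.1  0.4  5.1] w 57.3
R [[-0.928, -0.161, 0.337], [-0.151, 0.987, 0.056], [-0.341, 0.001, -0.94]] q [-0.58  0.52  0.03  1.91  0.3   0.4   0.92]
[-24, -22] [(-76, 26), (-75, 22), (-74, 27), (-73, 25), (-72, 23), (-71, 24), (-70, 25), (-69, 24), (-68, 25), (-67, 25), (-66, 27), (-65, 24), (-64, 25), (-63, 27), (-62, 25), (-61, 23), (-60, 24), (-59, 27), (-58, 26), (-57, 26), (-56, 26), (-55, 26), (-54, 25), (-53, 27), (-52, 27), (-51, 46), (-50, 56), (-49, 57), (-48, 56), (-47, 56), (-46, 55), (-45, 55), (-44, 62), (-43, 66), (-42, 66), (-41, 64), (-40, 62), (-39, 61), (-38, 64), (-37, 67), (-36, 72), (-35, 74), (-34, 73), (-33, 75), (-32, 75), (-31, 79), (-30, 97), (-29, 97), (-28, 95), (-27, 96), (-26, 99), (-25, 100), (-24, 103), (-23, 109), (-22, 119), (-21, 115)]
[-2, 0, 2] [(-76, 26), (-75, 24), (-74, 25), (-73, 26), (-72, 24), (-71, 24), (-70, 26), (-69, 24), (-68, 26), (-67, 25), (-66, 24), (-65, 26), (-64, 27), (-63, 27), (-62, 26), (-61, 25), (-60, 27), (-59, 26), (-58, 26), (-57, 27), (-56, 27), (-55, 27), (-54, 29), (-53, 31), (-52, 32), (
[... 1326 characters left out ...]
, 30), (32, 77), (33, 91), (34, 92), (35, 92), (36, 90), (37, 64), (38, 31), (39, 31), (40, 59), (41, 157), (42, 219), (43, 224), (44, 222), (45, 224), (46, 223)]
-44 [(-46, 220), (-45, 220), (-44, 219), (-43, 220), (-42, 161), (-41, 39), (-40, 36), (-39, 35), (-38, 45), (-37, 87), (-36, 93), (-35, 91), (-34, 91), (-33, 93), (-32, 62), (-31, 26), (-30, 27), (-29, 26), (-28, 28), (-27, 46), (-26, 54), (-25, 57), (-24, 56), (-23, 62), (23, 69), (24, 77), (25, 76), (26, 70), (27, 71), (28, 73), (29, 52), (30, 25), (31, 28), (32, 27), (33, 32), (34, 78), (35, 92), (36, 92), (37, 91), (38, 91), (39, 79), (40, 41), (41, 35), (42, 35), (43, 54), (44, 191), (45, 226), (46, 225)]
cam [485. 247. 241.]
```

The grate's outer end is visible as a straight edge at u≈−51 across its width, so its yaw is aligned and it is clear of the outer wall. The force is purely vertical and centred. I release it.

Request:
play_rows(increments=[[0,0,0,-0.4,0,-1,45],[0,0,0,-0.4,0,-1,62],[0,0,0,-0.4,0,-1,72],[0,0,0,-0.4,0,-1,76],[0,0,0,-0.4,0,-1,76]])

```text
time_s: 25.95
tcp_pos: [609.3, 267.2, 93.8]
ee_rot: [-0.226, 2.788, 0.039]
wrist_force: [0.8, -0.9, -0.1]
gripper_width: 76.0
```

Request:
play_rows(increments=[[0,0,0,0,0,-15,78],[0,0,0,0,0,-40,78],[0,0,0,0,0,-70,78],[0,0,0,10,0,-100,78],[0,0,0,20,0,-120,78]])

```text
time_s: 26.45
tcp_pos: [551.1, 258.2, 203.7]
ee_rot: [-0.225, 2.784, 0.042]
wrist_force: [-0.6, 1.0, -0.0]
gripper_width: 77.8
```

Run:
```python
from pr import *
s,R=st(); i=robot.camera_info("wrist"); im=robot.get_image("wrist")[:,:,::-1]; cv2.imwrite("pics/w14.png",im); g=cv2.cvtColor(im,cv2.COLOR_BGR2GRAY)
S=(628.4,269.4)
print("cam",(-np.array(i["R"]).T@np.array(i["t"])).round(),"px of seat, inner end",pj("wrist",[*S,147]).round(),pj("wrist",[687,279,147]).round())
for z in(147.,150.):
    sam=sampler("w",g,i,z,9.2,S); L=np.arange(-72,73,1.)
    for vs in([-26,-25],[-1,0,1],[25,26]):
        U,V=np.meshgrid(L,vs); p=sam(U,V).mean(0); print(z,vs,[(int(l),int(x)) for l,x in zip(L,p) if abs(l)>44])
    L=np.arange(-46,47,1.)
    for u in(-45,0,30):
        V,U=np.meshgrid(L,[u-1,u,u+1]); print(z,"u",u,[(int(l),int(x)) for l,x in zip(L,sam(U,V).mean(0)) if abs(l)>24])
for c in("wrist","scene","top"): 
    robot.get_image(c); print(c,[(np.round(d["centre"],1).tolist(),round(d["score"],2)) for d in robot.search_frame(c,"grate_center")[:2]])
```

```text
t 26.45 tcp [551.1 258.2 203.7] F [-0.6  1.  -0. ] w 77.8
R [[-0.927, -0.161, 0.338], [-0.151, 0.987, 0.056], [-0.342, 0.002, -0.94]] q [-0.59  0.27 -0.01  1.97  0.27  0.59  0.93]
cam [425. 237. 351.] px of seat, inner end [276. 260.] [276. 298.]
147.0 [-26, -25] [(-72, 25), (-71, 25), (-70, 27), (-69, 27), (-68, 26), (-67, 27), (-66, 26), (-65, 27), (-64, 27), (-63, 27), (-62, 26), (-61, 28), (-60, 35), (-59, 42), (-58, 43), (-57, 43), (-56, 43), (-55, 42), (-54, 42), (-53, 41), (-52, 46), (-51, 62), (-50, 88), (-49, 99), (-48, 101), (-47, 102), (-46, 102), (-45, 101), (45, 99), (46, 99), (47, 99), (48, 100), (49, 101), (50, 101), (51, 100), (52, 100), (53, 99), (54, 99), (55, 99), (56, 99), (57, 98), (58, 98), (59, 98), (60, 97), (61, 98), (62, 99), (63, 103), (64, 107), (65, 109), (66, 109), (67, 105), (68, 102), (69, 102), (70, 104), (71, 105), (72, 110)]
147.0 [-1, 0, 1] [(-72, 24), (-71, 22), (-70, 23), (-69, 25), (-68, 22), (-67, 23), (-66, 23), (-65, 24), (-64, 24), (-63, 23), (-62, 22), (-61, 26), (-60, 29), (-59, 30), (-58, 30), (-57, 30), (-56, 33), (-55, 40), (-54, 41), (
[... 5383 characters left out ...]
, 192), (45, 191), (46, 192)]
150.0 u 30 [(-46, 214), (-45, 214), (-44, 215), (-43, 215), (-42, 215), (-41, 216), (-40, 216), (-39, 216), (-38, 198), (-37, 135), (-36, 65), (-35, 38), (-34, 37), (-33, 31), (-32, 32), (-31, 38), (-30, 50), (-29, 76), (-28, 99), (-27, 104), (-26, 103), (-25, 101), (25, 81), (26, 86), (27, 87), (28, 87), (29, 87), (30, 83), (31, 69), (32, 45), (33, 31), (34, 33), (35, 37), (36, 51), (37, 103), (38, 164), (39, 189), (40, 194), (41, 194), (42, 194), (43, 195), (44, 195), (45, 194), (46, 194)]
wrist [([629.8, 271.2, 150.6], 0.72)]
scene [([644.2, 267.9, 146.3], 0.85), ([303.8, -172.4, 5.0], 0.78)]
top [([637.3, 270.8, 148.8], 0.88), ([802.4, -161.8, 119.1], 0.61)]
```

The rectified checks show the tray where I measured it (outer rim edge at u=−62.3). The grate's outer end is at −50.6, its apparent width grows inwards, and no inner end shows before u=72. So it sits about 4 mm too far in, with the inner end up on the inner rim. I'll regrip it closer to its middle and pull it outwards.

Run:
```python
from pr import *
s,R=inc([614.6,267.5,94.5],pose(9.2,70)) and st()
print(R.T@np.array([-.987,-.16,0]),R.T@np.array([0,0,1.]))
```

```text
t 26.8 tcp [551.5 257.5 199.9] F [-1.   0.4 -0.1] w 77.8
R [[-0.929, -0.16, 0.335], [-0.151, 0.987, 0.054], [-0.339, -0.0, -0.941]] q [-0.59  0.28 -0.01  1.97  0.27  0.59  0.93]
turn [-0.01 -0.18  0.03] shift [-24.3  -0.2 120.8]
t 26.8 tcp [551.5 257.5 199.9] F [-1.   0.4 -0.1] w 77.8
R [[-0.929, -0.16, 0.335], [-0.151, 0.987, 0.054], [-0.339, -0.0, -0.941]] q [-0.59  0.28 -0.01  1.97  0.27  0.59  0.93]
[ 9.40653665e-01  3.19344684e-04 -3.39027404e-01] [-3.39066464e-01 -3.39896286e-04 -9.40762360e-01]
```

Request:
play_rows(increments=[[0,-0.1,0,-14,0,25,82],[0,-0.2,0,-24.3,-0.2,55,82],[0,-0.2,0,-24.3,-0.2,85,82],[0,-0.2,0,-24.3,-0.2,110,82],[0,-0.2,0,-24.3,-0.2,120.8,82]])

```text
time_s: 27.3
tcp_pos: [613.8, 266.8, 91.7]
ee_rot: [-0.225, 2.787, 0.037]
wrist_force: [0.5, 0.3, -0.5]
gripper_width: 81.9
```

Request:
play_rows(increments=[[0,0,0,0,0,0,82],[0,0,0,0,0,0,65],[0,0,0,0,0,0,45],[0,0,0,0,0,0,30],[0,0,0,0,0,0,30]])

```text
time_s: 27.8
tcp_pos: [615.2, 268.5, 96.8]
ee_rot: [-0.225, 2.781, 0.042]
wrist_force: [-0.8, 1.1, 3.2]
gripper_width: 57.0
```

Run:
```python
from pr import *
s,R=st(); print("M",np.round(s["torque"],2))
```

```text
t 27.8 tcp [615.2 268.5  96.8] F [-0.8  1.1  3.2] w 57.0
R [[-0.926, -0.161, 0.341], [-0.151, 0.987, 0.057], [-0.345, 0.001, -0.938]] q [-0.57  0.52  0.03  1.9   0.3   0.4   0.92]
M [-0.05  0.28 -0.04]
```

Request:
play_rows(increments=[[0,0,0,1.1,0,-0.4,30],[0,0,0,2.3,0,-0.8,30],[0,0,0,3.4,0,-1.2,30],[0,0,0,4.5,0,-1.6,30],[0,0,0,4.5,0,-1.6,30]])

```text
time_s: 28.3
tcp_pos: [614.5, 268.4, 97.7]
ee_rot: [-0.222, 2.775, 0.045]
wrist_force: [13.6, 3.6, -5.9]
gripper_width: 57.0
```

Run:
```python
from pr import *
s,R=st(); print("M",np.round(s["torque"],2)); i=robot.camera_info("wrist"); g=cv2.cvtColor(robot.get_image("wrist"),cv2.COLOR_RGB2GRAY)
sam=sampler("w",g,i,147.,9.2,(628.4,269.4)); L=np.arange(-64,-44,1.)
for vs in([-24,-22],[-1,0,1],[22,24]):
    U,V=np.meshgrid(L,vs); print(vs,[(int(l),int(x)) for l,x in zip(L,sam(U,V).mean(0))])
```

```text
t 28.3 tcp [614.5 268.4  97.7] F [13.6  3.6 -5.9] w 57.0
R [[-0.924, -0.16, 0.346], [-0.149, 0.987, 0.059], [-0.351, 0.003, -0.936]] q [-0.58  0.52  0.03  1.91  0.31  0.39  0.91]
M [ 0.44 -2.12 -0.18]
[-24, -22] [(-64, 24), (-63, 25), (-62, 24), (-61, 27), (-60, 25), (-59, 26), (-58, 28), (-57, 26), (-56, 26), (-55, 28), (-54, 26), (-53, 29), (-52, 29), (-51, 47), (-50, 56), (-49, 56), (-48, 56), (-47, 56), (-46, 57), (-45, 57)]
[-1, 0, 1] [(-64, 25), (-63, 25), (-62, 25), (-61, 26), (-60, 26), (-59, 27), (-58, 27), (-57, 26), (-56, 24), (-55, 25), (-54, 26), (-53, 27), (-52, 31), (-51, 50), (-50, 67), (-49, 68), (-48, 68), (-47, 68), (-46, 69), (-45, 68)]
[22, 24] [(-64, 24), (-63, 24), (-62, 25), (-61, 26), (-60, 25), (-59, 27), (-58, 27), (-57, 27), (-56, 26), (-55, 27), (-54, 27), (-53, 30), (-52, 31), (-51, 48), (-50, 67), (-49, 68), (-48, 67), (-47, 67), (-46, 68), (-45, 68)]
```

The grate resists moving outwards with 13.6 N. Together with the width growth (about 5° tilt), this means its outer end is tipped down inside the outer ledge and its inner end is up on the inner rim. It must have been gripped slightly pitched. I lift it out, turn it level by +5°, and measure.

Request:
play_rows(increments=[[0,0,0,-4.5,0,1.6,30],[0,0,0,-6.2,0,-3,30],[0,0,0,-8.5,0,-10,30],[0,0,0,-11.3,0,-18,30],[0,0,0,-13,0,-22,30]])

```text
time_s: 28.85
tcp_pos: [614.3, 268.0, 121.5]
ee_rot: [-0.225, 2.783, 0.041]
wrist_force: [-0.2, -0.3, -0.4]
gripper_width: 57.1
```

```bash
cat > fitg.py <<'E'
from pr import *
# fit grate edges in wrist image: sample across-width edges at several stations along, on a plane with pitch, return width vs station
def widths(dp=0,off=41.5):
    s,R=st(); print("M",np.round(s["torque"],2)); i=robot.camera_info("wrist"); g=cv2.cvtColor(robot.get_image("wrist"),cv2.COLOR_RGB2GRAY).astype(np.float32)
    z=R[:,2]; ex=np.array([z[0],z[1],0]); ex/=np.linalg.norm(ex); ey=np.cross([0,0,1],ex); ex=ex*np.cos(np.radians(dp))+np.array([0,0,1])*np.sin(np.radians(dp)); nz=np.cross(ex,ey)
    G=np.array(s["tcp_pos"])-53.5*z+1.5*nz
    def px(P): q=np.array(i["R"])@P.T+np.array(i["t"])[:,None]; return (i["fx"]*q[0]/q[2]+i["cx"]).astype(np.float32),(i["fy"]*q[1]/q[2]+i["cy"]).astype(np.float32)
    def samp(a,b): P=G+np.outer(a,ex)+np.outer(b,ey); u,v=px(P); return cv2.remap(g,u[None],v[None],cv2.INTER_CUBIC)[0]
    L=np.arange(-30,0,.5); e=np.mean([samp(L,np.full(L.size,b)) for b in(-20,-10,0,10,20)],0); print("end profile rel grip",[(round(l,1),int(x)) for l,x in zip(L,e)][::2])
    for a in range(-12,60,4):
        b=np.arange(-36,36.1,1.); p=np.mean([samp(np.full(b.size,a+d),b) for d in(-.5,0,.5)],0); print(a,[int(x) for x in p[:14]],[int(x) for x in p[-14:]])
E
python3 -c "
from fitg import *
widths(5)"
```

```text
t 28.85 tcp [614.3 268.  121.5] F [-0.2 -0.3 -0.4] w 57.1
R [[-0.927, -0.161, 0.339], [-0.151, 0.987, 0.056], [-0.344, 0.0, -0.939]] q [-0.56  0.49  0.01  1.89  0.29  0.46  0.94]
M [-0.06  0.45 -0.  ]
end profile rel grip [(np.float64(-30.0), 27), (np.float64(-29.0), 30), (np.float64(-28.0), 30), (np.float64(-27.0), 30), (np.float64(-26.0), 28), (np.float64(-25.0), 26), (np.float64(-24.0), 27), (np.float64(-23.0), 29), (np.float64(-22.0), 45), (np.float64(-21.0), 50), (np.float64(-20.0), 59), (np.float64(-19.0), 64), (np.float64(-18.0), 63), (np.float64(-17.0), 63), (np.float64(-16.0), 62), (np.float64(-15.0), 64), (np.float64(-14.0), 65), (np.float64(-13.0), 65), (np.float64(-12.0), 67), (np.float64(-11.0), 64), (np.float64(-10.0), 47), (np.float64(-9.0), 52), (np.float64(-8.0), 54), (np.float64(-7.0), 63), (np.float64(-6.0), 67), (np.float64(-5.0), 67), (np.float64(-4.0), 68), (np.float64(-3.0), 68), (np.float64(-2.0), 63), (np.float64(-1.0), 42)]
-12 [115, 98, 93, 92, 92, 74, 31, 27, 32, 55, 56, 54, 55, 56] [68, 68, 67, 66, 47, 28, 28, 59, 90, 92, 92, 94, 107, 100]
-8 [92, 92, 91,
[... 1416 characters left out ...]
8, 107, 116, 124, 116, 113, 119] [91, 90, 90, 91, 90, 83, 36, 52, 103, 151, 190, 204, 204, 200]
40 [29, 27, 25, 26, 26, 27, 38, 81, 111, 119, 121, 114, 106, 116] [91, 91, 90, 91, 90, 78, 35, 24, 26, 24, 27, 29, 66, 121]
44 [26, 25, 27, 28, 30, 29, 34, 71, 102, 102, 103, 101, 101, 101] [91, 90, 90, 90, 90, 83, 36, 25, 26, 28, 27, 25, 26, 29]
48 [28, 29, 30, 33, 38, 40, 42, 72, 100, 101, 101, 101, 101, 101] [89, 89, 88, 89, 88, 81, 42, 32, 31, 28, 29, 25, 27, 28]
52 [38, 43, 42, 42, 40, 32, 32, 31, 30, 30, 32, 32, 31, 31] [31, 32, 31, 32, 30, 31, 30, 30, 33, 38, 38, 38, 34, 32]
56 [51, 99, 108, 81, 35, 32, 30, 30, 31, 32, 32, 31, 31, 31] [31, 32, 32, 32, 31, 30, 31, 32, 32, 59, 87, 68, 42, 30]
```

Run:
```python
from h import *
inc([601.7,265.7,116],pose(9.2,75))
```

```text
t 28.9 tcp [614.9 268.3 122.2] F [0.8 0.3 0.5] w 57.3
R [[-0.927, -0.161, 0.34], [-0.151, 0.987, 0.056], [-0.345, 0.001, -0.939]] q [-0.56  0.48  0.01  1.89  0.29  0.46  0.94]
turn [0.07 5.17 0.03] shift [14.7 -0.5  1.2]
```

Request:
play_rows(increments=[[0,2,0,3,0,-3,30],[0,4,0,8,0,-1,30],[0,5.1,0,14.7,-0.5,1.2,30],[0,5.1,0,14.7,-0.5,1.2,30],[0,5.1,0,14.7,-0.5,1.2,30]])

```text
time_s: 29.4
tcp_pos: [601.0, 265.1, 114.0]
ee_rot: [-0.232, 2.872, 0.03]
wrist_force: [0.5, 0.1, -1.3]
gripper_width: 57.4
```

Run:
```python
from pr import *
s,R=st(); i=robot.camera_info("wrist"); g=cv2.cvtColor(robot.get_image("wrist"),cv2.COLOR_RGB2GRAY)
p=np.array(s["tcp_pos"]); a=np.radians(9.2); ex=np.array([np.cos(a),np.sin(a)]); ey=np.array([-ex[1],ex[0]]); print("TCP uv",(p[:2]-[628.4,269.4])@ex,(p[:2]-[628.4,269.4])@ey)
for z,lo,hi in((p[2]+47.8,-70,-40),(150.,-70,-50)):
    sam=sampler("w",g,i,z,9.2,(628.4,269.4)); L=np.arange(lo,hi,1.); U,V=np.meshgrid(L,np.arange(-20,21,5.)); print("end z",round(z,1),[(int(l),int(x)) for l,x in zip(L,sam(U,V).mean(0))])
sam=sampler("w",g,i,p[2]+47.8,9.2,(628.4,269.4))
for u in(-20,-10,0,10):
    b=np.arange(-35,36,1.); V,U=np.meshgrid(b,[u-.5,u,u+.5]); q=sam(U,V).mean(0); print(u,[int(x) for x in q[:12]],[int(x) for x in q[-12:]])
```

```text
t 29.4 tcp [601.  265.1 114. ] F [ 0.5  0.1 -1.3] w 57.4
R [[-0.954, -0.161, 0.255], [-0.155, 0.987, 0.041], [-0.258, -0.0, -0.966]] q [-0.5   0.51 -0.05  1.84  0.23  0.56  1.01]
TCP uv -27.76932764507022 0.10588040643264574
end z 161.8 [(-70, 25), (-69, 27), (-68, 26), (-67, 27), (-66, 27), (-65, 27), (-64, 27), (-63, 26), (-62, 28), (-61, 28), (-60, 36), (-59, 48), (-58, 50), (-57, 55), (-56, 56), (-55, 56), (-54, 55), (-53, 56), (-52, 57), (-51, 58), (-50, 59), (-49, 62), (-48, 59), (-47, 43), (-46, 49), (-45, 52), (-44, 59), (-43, 66), (-42, 66), (-41, 66)]
end z 150.0 [(-70, 25), (-69, 25), (-68, 25), (-67, 24), (-66, 24), (-65, 24), (-64, 26), (-63, 25), (-62, 26), (-61, 26), (-60, 26), (-59, 27), (-58, 26), (-57, 26), (-56, 26), (-55, 27), (-54, 27), (-53, 29), (-52, 28), (-51, 38)]
-20 [25, 23, 25, 37, 50, 99, 115, 106, 112, 116, 112, 124] [66, 68, 68, 66, 67, 66, 48, 37, 32, 27, 27, 27]
-10 [214, 203, 70, 43, 49, 87, 103, 101, 102, 101, 102, 102] [100, 100, 100, 100, 101, 99, 70, 38, 39, 43, 139, 163]
0 [218, 191, 68, 42, 47, 87, 102, 102, 101, 100, 102, 101] [89, 89, 90, 89, 90, 88, 62, 38, 38, 50, 145, 205]
10 [217, 174, 63, 43, 47, 81, 100, 101, 101, 99, 100, 100] [90, 89, 90, 88, 89, 88, 67, 38, 38, 58, 152, 199]
```

With 5° of tilt the grate now reads level: its apparent width is 60.4 mm, constant along its length, and its height is as assumed. Its outer end is at −57.6, so I move 2.6 mm inwards and part-way down.

Request:
play_rows(increments=[[0,0,0,-2.4,0.4,0.8,30],[0,0,0,-1.4,0.4,4,30],[0,0,0,-0.4,0.4,8.4,30],[0,0,0,-0.4,0.4,8.4,30],[0,0,0,-0.4,0.4,8.4,30]])

```text
time_s: 29.95
tcp_pos: [603.7, 266.0, 106.0]
ee_rot: [-0.232, 2.872, 0.031]
wrist_force: [-0.5, -0.2, -1.3]
gripper_width: 57.2
```

```bash
cat > chk.py <<'E'
from pr import *
s,R=st(); print("M",np.round(s["torque"],2)); i=robot.camera_info("wrist"); g=cv2.cvtColor(robot.get_image("wrist"),cv2.COLOR_RGB2GRAY)
p=np.array(s["tcp_pos"]); a=np.radians(9.2); ex=np.array([np.cos(a),np.sin(a)]); ey=np.array([-ex[1],ex[0]]); print("TCP uv",((p[:2]-[628.4,269.4])@ex).round(1),((p[:2]-[628.4,269.4])@ey).round(1))
sam=sampler("w",g,i,p[2]+47.8,9.2,(628.4,269.4))
for vs in([-24,-22],[-1,0,1],[22,24]):
    L=np.arange(-64,-46,1.); U,V=np.meshgrid(L,vs); print("end",vs,[(int(l),int(x)) for l,x in zip(L,sam(U,V).mean(0))])
for u in(-15,0,15):
    b=np.arange(-35,36,1.); V,U=np.meshgrid(b,[u-.5,u,u+.5]); q=sam(U,V).mean(0); print(u,[int(x) for x in q[:10]],[int(x) for x in q[-10:]])
E
python3 chk.py
```

```text
t 29.95 tcp [603.7 266.  106. ] F [-0.5 -0.2 -1.3] w 57.2
R [[-0.954, -0.161, 0.255], [-0.155, 0.987, 0.042], [-0.258, 0.0, -0.966]] q [-0.5   0.52 -0.05  1.84  0.23  0.55  1.01]
M [-0.05  0.36 -0.03]
TCP uv -25.0 0.6
end [-24, -22] [(-64, 27), (-63, 28), (-62, 27), (-61, 28), (-60, 25), (-59, 25), (-58, 26), (-57, 34), (-56, 48), (-55, 51), (-54, 56), (-53, 56), (-52, 57), (-51, 54), (-50, 54), (-49, 56), (-48, 55), (-47, 55)]
end [-1, 0, 1] [(-64, 27), (-63, 27), (-62, 27), (-61, 26), (-60, 28), (-59, 25), (-58, 27), (-57, 38), (-56, 50), (-55, 51), (-54, 54), (-53, 56), (-52, 55), (-51, 56), (-50, 56), (-49, 57), (-48, 66), (-47, 68)]
end [22, 24] [(-64, 27), (-63, 26), (-62, 27), (-61, 28), (-60, 26), (-59, 27), (-58, 28), (-57, 42), (-56, 49), (-55, 50), (-54, 55), (-53, 55), (-52, 56), (-51, 55), (-50, 56), (-49, 55), (-48, 54), (-47, 56)]
-15 [25, 27, 28, 29, 25, 60, 101, 103, 102, 103] [67, 66, 66, 69, 71, 35, 25, 32, 27, 27]
0 [52, 44, 42, 31, 25, 59, 97, 102, 103, 101] [90, 90, 88, 90, 84, 42, 24, 35, 39, 40]
15 [46, 43, 41, 29, 21, 52, 100, 102, 102, 101] [89, 89, 88, 89, 83, 47, 25, 37, 38, 41]
```

Request:
play_rows(increments=[[0,0,0,0.5,0,1.9,30],[0,0,0,1,0,3.8,30],[0,0,0,1.3,0,4.8,30],[0,0,0,1.5,0,5.8,30],[0,0,0,1.5,0,5.8,30]])

```text
time_s: 30.5
tcp_pos: [604.4, 266.4, 100.6]
ee_rot: [-0.232, 2.87, 0.032]
wrist_force: [0.1, 0.3, -0.1]
gripper_width: 57.1
```

```bash
python3 chk.py
```

```text
t 30.5 tcp [604.4 266.4 100.6] F [ 0.1  0.3 -0.1] w 57.1
R [[-0.953, -0.161, 0.256], [-0.155, 0.987, 0.042], [-0.26, 0.001, -0.966]] q [-0.5   0.53 -0.04  1.84  0.23  0.54  1.01]
M [0.05 0.03 0.02]
TCP uv -24.2 0.8
end [-24, -22] [(-64, 25), (-63, 25), (-62, 24), (-61, 24), (-60, 27), (-59, 26), (-58, 26), (-57, 27), (-56, 42), (-55, 48), (-54, 53), (-53, 57), (-52, 56), (-51, 56), (-50, 56), (-49, 55), (-48, 56), (-47, 56)]
end [-1, 0, 1] [(-64, 24), (-63, 23), (-62, 24), (-61, 26), (-60, 25), (-59, 27), (-58, 27), (-57, 30), (-56, 44), (-55, 49), (-54, 53), (-53, 55), (-52, 55), (-51, 55), (-50, 57), (-49, 68), (-48, 73), (-47, 72)]
end [22, 24] [(-64, 24), (-63, 25), (-62, 24), (-61, 27), (-60, 27), (-59, 24), (-58, 26), (-57, 29), (-56, 48), (-55, 50), (-54, 53), (-53, 56), (-52, 55), (-51, 55), (-50, 55), (-49, 55), (-48, 55), (-47, 56)]
-15 [26, 28, 27, 24, 20, 49, 98, 102, 104, 112] [67, 67, 67, 68, 80, 43, 22, 23, 27, 26]
0 [43, 40, 22, 25, 43, 56, 93, 102, 101, 101] [90, 90, 88, 89, 85, 52, 31, 18, 29, 37]
15 [43, 35, 26, 30, 41, 54, 94, 105, 102, 102] [89, 92, 94, 101, 97, 62, 34, 24, 27, 38]
```

The grate is well inside the recess and its weight is just coming off. I lower 1 mm more and open.

Request:
play_rows(increments=[[0,0,0,0.3,0,1.2,30],[0,0,0,0.3,0,1.2,55],[0,0,0,0.3,0,1.2,68],[0,0,0,0.3,0,1.2,76],[0,0,0,0.3,0,1.2,78]])

```text
time_s: 31.05
tcp_pos: [603.1, 266.0, 98.6]
ee_rot: [-0.233, 2.873, 0.03]
wrist_force: [0.8, -0.4, 0.6]
gripper_width: 78.0
```

Request:
play_rows(increments=[[0,0,0,0,0,-12,80],[0,0,0,0,0,-35,80],[0,0,0,0,0,-65,80],[0,0,0,10,0,-95,80],[0,0,0,20,0,-120,80]])

```text
time_s: 31.55
tcp_pos: [553.8, 258.2, 212.2]
ee_rot: [-0.232, 2.87, 0.032]
wrist_force: [0.4, -0.1, -0.2]
gripper_width: 79.8
```

Request:
play_rows(increments=[[0,0,0,0,0,0,80],[0,0,0,0,0,0,80],[0,0,0,0,0,0,80],[0,0,0,0,0,0,80],[0,0,0,0,0,0,80]])

```text
time_s: 32.05
tcp_pos: [554.1, 257.7, 208.9]
ee_rot: [-0.232, 2.873, 0.03]
wrist_force: [-0.1, -0.4, -0.7]
gripper_width: 80.0
```

Run:
```python
from pr import *
s,R=st(); i=robot.camera_info("wrist"); g=cv2.cvtColor(robot.get_image("wrist"),cv2.COLOR_RGB2GRAY)
sam=sampler("w",g,i,147.,9.2,(628.4,269.4))
for vs in([-26,-25],[-1,0,1],[25,26]):
    L=np.r_[np.arange(-62,-48,1.),np.arange(44,76,2.)]; U,V=np.meshgrid(L,vs); print("end",vs,[(int(l),int(x)) for l,x in zip(L,sam(U,V).mean(0))])
for u in(-45,-30,-15,0,15,30,45):
    b=np.arange(-36,36.1,.25); V,U=np.meshgrid(b,[u-1,u,u+1]); q=sam(U,V).mean(0)
    m=q[np.abs(b)<28].mean(); l=[x for x,y in zip(b,q) if -33<x<-26 and y>65]; r=[x for x,y in zip(b,q) if 26<x<33 and y>62]; print(u,"edges",l[:1],r[-1:])
for c in("wrist","scene","top"):
    robot.get_image(c); print(c,[(np.round(d["centre"],1).tolist(),round(d["score"],2)) for d in robot.search_frame(c,"grate_center")[:2]],[np.round(robot.search_frame(c,t)[0]["centre"]).tolist() if robot.search_frame(c,t) else None for t in("mug","bottle")])
```

```text
t 32.05 tcp [554.1 257.7 208.9] F [-0.1 -0.4 -0.7] w 80.0
R [[-0.954, -0.16, 0.254], [-0.155, 0.987, 0.041], [-0.257, -0.0, -0.966]] q [-0.51  0.31 -0.08  1.88  0.19  0.73  1.02]
end [-26, -25] [(-62, 22), (-61, 26), (-60, 29), (-59, 31), (-58, 30), (-57, 33), (-56, 40), (-55, 54), (-54, 79), (-53, 102), (-52, 106), (-51, 107), (-50, 102), (-49, 99), (44, 96), (46, 100), (48, 102), (50, 101), (52, 113), (54, 130), (56, 93), (58, 30), (60, 25), (62, 31), (64, 40), (66, 42), (68, 41), (70, 49), (72, 85), (74, 111)]
end [-1, 0, 1] [(-62, 23), (-61, 25), (-60, 28), (-59, 31), (-58, 32), (-57, 33), (-56, 40), (-55, 50), (-54, 60), (-53, 67), (-52, 69), (-51, 71), (-50, 71), (-49, 72), (44, 100), (46, 120), (48, 125), (50, 112), (52, 112), (54, 103), (56, 68), (58, 28), (60, 24), (62, 32), (64, 39), (66, 57), (68, 90), (70, 97), (72, 97), (74, 97)]
end [25, 26] [(-62, 23), (-61, 23), (-60, 27), (-59, 31), (-58, 31), (-57, 33), (-56, 41), (-55, 53), (-54, 61), (-53, 64), (-52, 64), (-51, 63), (-50, 63), (-49, 63), (44, 86), (46, 97), (48, 94), (50, 95), (52, 111), (54, 100), (56, 64), (58, 27), (60, 24), (62, 30), (64, 34), (66, 35), (68, 26), (70, 34), (72, 71), (74, 93)]
-45 edges [np.float64(-30.0)] [np.float64(29.25)]
-30 edges [np.float64(-30.0)] [np.float64(30.75)]
-15 edges [np.float64(-30.0)] [np.float64(30.5)]
0 edges [np.float64(-29.75)] [np.float64(30.5)]
15 edges [np.float64(-30.0)] [np.float64(30.75)]
30 edges [np.float64(-30.25)] [np.float64(30.5)]
45 edges [np.float64(-29.75)] [np.float64(30.75)]
wrist [([622.1, 269.7, 147.8], 0.76)] [None, None]
scene [([307.0, -171.7, 3.4], 0.79), ([629.9, 272.6, 147.4], 0.76)] [[683.0, 38.0, 175.0], [654.0, -365.0, 232.0]]
top [([636.8, 267.9, 144.2], 0.77), ([306.3, -175.3, 3.2], 0.6)] [[681.0, 46.0, 158.0], [616.0, -341.0, 240.0]]
```

The grate now reads from u=−54.4 to +56.3 and v=±30.3 at the seated height. Its width is constant along its length, with a dark gap all round. The mug and bottle have not moved, so I hand in.

```bash
python3 -c "
from station import robot
print(robot.finish_job())"
```

```text
the job is handed in; nothing more can be done
None
```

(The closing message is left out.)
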